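Dry the spreading boards in the bench dryer

TASK

Lay every spreading board that is there flat on the dryer's tray, side by side and not stacked, then flip the orange lock-off lever forward and squeeze the paddle home against its body for two seconds to run the blower. Let the paddle go, press the red mushroom stop down until it stays down by itself with nothing touching it, then turn its head clockwise until it springs up again, and last flip the lock-off lever back to where it was. Leave the boards in the tray, and leave the canister, the petri dish and the two forceps stands where they are.

Things in the scene. Friction and masses are not known exactly. Their poses are not given: they have to be found in the camera images.
- board0_mid (a point): Balsa spreading board, 110 long x 46 wide x 30 mm high, 60 g, with a dark groove 10 mm wide and 10 mm deep along the middle of its top. This point is its centre, 15 mm above its underside; its x axis runs along its length, y across, z up. Two or three of the boards are present; an absent one reads None.
- board1_mid (a point): Balsa spreading board, 110 long x 46 wide x 30 mm high, 60 g, with a dark groove 10 mm wide and 10 mm deep along the middle of its top. This point is its centre, 15 mm above its underside; its x axis runs along its length, y across, z up. Two or three of the boards are present; an absent one reads None.
- board2_mid (a point): Balsa spreading board, 110 long x 46 wide x 30 mm high, 60 g, with a dark groove 10 mm wide and 10 mm deep along the middle of its top. This point is its centre, 15 mm above its underside; its x axis runs along its length, y across, z up. Two or three of the boards are present; an absent one reads None.
- dryer: The bench dryer, one fixed pale grey unit 330 x 330 mm: a flat tray with dark vent slots in front, a control console (top 50 mm above the desk) behind it. Origin on the desk under the tray's centre; x points from tray to console (forward, away from the robot), y left, z up. Console parts are placed below in this frame (x, y in mm; heights above the desk).
- tray_centre (a point): Centre of the tray's floor, 15 mm above the desk; axes as the dryer's. The clear floor reaches 77 mm to the front (-x), 85 mm back to the console, 134 mm to each side; a lip 10 mm high bounds its front and sides. It takes three boards side by side, their lengths along x, 80 mm apart.
- squeeze_point (a point): Middle of the paddle switch when squeezed home, at x 159, y -65, height 98: a fixed black bar 28 mm thick (x), 155 long (y), 28 high on posts 34 mm above the console, with the paddle along its near (-x) side. Here bar and paddle together are 56 mm across x with the paddle free, 40 mm squeezed home; two fingers can pinch them from above along x.
- paddle_grip (a point): Middle of the blue-grey paddle (8 mm thick, 150 long, 28 high) beside the squeeze point; moves with it. The paddle is hinged on a vertical pin at its left (+y) end, 87 mm from here; its right end swings.
- paddle (a joint): Paddle angle, rad: 0 free (sprung open), 0.18 squeezed home against its body. At the squeeze point the spring takes about 3.5 N to start and 10 N to hold home. The lock-off lever's tongue blocks it at about 0.05 unless the lever is forward; it springs open when let go.
- lockoff (a joint): Angle of the orange lock-off lever, rad: 0 (or up to 0.1) locked, leaning back towards the tray (-x); 1.0 flipped fully forward, leaning to +x, paddle free. It stays where it is left (about 2 N at its tip moves it). Its pivot lies at x 165, y -145, height 100, its axis parallel to y.
- lockoff_tip (a point): Tip of the lock-off lever: the middle of its cross barrel (18 mm in diameter, 22 mm long, along y), 75 mm from the pivot. The arm below it is 12 mm x 10 mm. At mid swing it stands 175 mm above the desk, at either end 166 mm. The lever is free on both sides along x, and nothing else on the console is higher than 112 mm.
- stop (a joint): Travel of the red mushroom stop, m: 0 up, 0.012 fully pressed. Pressed past about 0.010 (some 7 N) a hidden catch takes it, and it stays down by itself at about 0.006 when let go. It springs up to 0 when its head is then turned about 0.65 rad clockwise seen from above.
- stop_knob (a joint): Turn of the mushroom head, rad: 0 at the start, grows clockwise seen from above to 1.4 at its end stop; stays where it is left. It must be under about 0.3 for the catch to take.
- stop_top (a point): Middle of the top face of the red mushroom head (a disc 50 mm in diameter and 26 mm thick with a white bar on top), on its axis; 111 mm above the desk when up. Its axis is at x 165, y 105. It stands on a yellow collar 62 mm wide whose top is 62 mm above the desk.
- stop_grip (a point): On the mushroom's axis, half-way up the head (13 mm below its top): where to grip it across its diameter of 50 mm.
- canister: Bystander: aluminium screw-top collecting canister with a knurled lid, 66 mm across, 95 mm high. Origin at the centre of its underside.
- petri: Bystander: clear glass petri dish, 90 mm across, 16 mm high. Origin at the centre of its underside.
- fork0: Bystander: brass forceps stand, round foot 56 mm across with a two-pronged fork, 88 mm high. Origin at the centre of its underside.
- fork1: Bystander: a second brass forceps stand of the same kind.
There are look-alikes about, which are no part of the job. Leave any blue or pink look-alike of the part that bears board0_mid alone.

How it is judged:
On the way, in this order (a step that is already met when the one before it is completed fails the run):
1. every board present lies flat in the tray (x of board0_mid in the frame of tray_centre between -0.06 and 0.06 m and y of board0_mid in the frame of tray_centre between -0.12 and 0.12 m and z of board0_mid in the frame of tray_centre between 0.008 and 0.021 m and angle between each of board0_mid, board1_mid, board2_mid's own z axis and vertical below 0.15 rad and x of board1_mid in the frame of tray_centre between -0.06 and 0.06 m and y of board1_mid in the frame of tray_centre between -0.12 and 0.12 m and z of board1_mid in the frame of tray_centre between 0.008 and 0.021 m and x of board2_mid in the frame of tray_centre between -0.06 and 0.06 m and y of board2_mid in the frame of tray_centre between -0.12 and 0.12 m and z of board2_mid in the frame of tray_centre between 0.008 and 0.021 m), for 0.3 s.
2. the lock-off lever is flipped forward (over 0.85 rad) (value of joint lockoff above 0.85 rad), for 0.2 s.
3. the paddle is squeezed home (over 0.155 rad) for a second (value of joint paddle above 0.155 rad), for 1 s.
4. the paddle is free again, and the mushroom stop stays down by itself, untouched (value of joint stop above 0.0045 m and contact force between the fingers and stop_knob below 0.3 N and value of joint paddle below 0.04 rad), for 0.2 s.
5. the mushroom has been turned clockwise (over 0.35 rad) and has sprung up (value of joint stop below 0.0025 m and value of joint stop_knob above 0.35 rad), for 0.2 s.
6. the lock-off lever is back (under 0.2 rad) (value of joint lockoff below 0.2 rad), for 0.2 s.
At the end, for the whole second after the job is handed in: Every board present lies at rest flat on the tray floor (centre within 60 mm of the tray's centre along x and 120 mm along y, tilt under 0.15 rad), the lock-off lever is back under 0.2 rad, the paddle free (under 0.04 rad) and the mushroom stop up (under 2.5 mm) (all of step 1 and linear speed of each of board0, board1, board2 below 0.02 m/s and value of joint lockoff below 0.2 rad and value of joint paddle below 0.04 rad and value of joint stop below 0.0025 m); the robot touches nothing.
It fails at once if the canister, the petri dish or a forceps stand is moved by more than 25 mm (distance of any of canister, petri, fork0, fork1 from where it was at the start of the episode above 0.025 m).
Of board0, board1, board2 only 2 to 3 are there at a start; the rules pass over those that are not, and their reading is None.
At some moment in a run one of board0, board1, board2 may be knocked a few centimetres aside while the robot is not near it.
Once in a run the grip may slacken for a moment while it holds something.
It also fails if it takes over 210 s, if anything falls off the work surface, if the arm or the gripper's body presses on something with over 40 N, if the wrist force passes 120 N, or if a joint passes its speed limit or range.

ROBOT

A 6-joint arm with a two-finger parallel gripper is mounted at the origin on the work surface. World frame = base frame: x ahead of the robot, y to its left, z up, the work surface at z = 0. Lengths are in m, angles in rad, forces in N, time in s.
With the tool pointing down it reaches from about 0.4 to 0.825 m from the base axis. Payload 7 kg.
Tool frame: the origin (TCP) lies between the finger pads; the fingertips stand 11 mm ahead of it and the grasp point (between the pads) lies 8 mm behind it; x points along the fingers, z is the direction in which the jaws open and shut, and the axes are right-handed (so a half turn about x gives the same grasp; the last joint's range is limited). The gripper opens to 88 mm and grips with 3 to 60 N. Pads are 19 mm wide; open, the fingers measure 130 mm over their backs; the gripper's body (78 mm by 193 mm) begins 47 mm behind the grasp point.
Start: joints at [-0.829, 0.359, 0.012, 0, -1.224, -0.288], TCP at [0.296, -0.607, 0.238] pointing down, gripper open.
Joint ranges: [-3.07, 3.07], [-1.43, 2.12], [-1.02, 1.25], [-3.03, 1.67], [-3.05, -0], [-3.03, 3.03]. Speed limits (rad/s): [2.39, 2.39, 3.01, 3.14, 3.14, 3.14].

INTERFACE

Orientations are given as [roll, pitch, yaw] about the fixed x, y, z axes, in that order (R = Rz(yaw) Ry(pitch) Rx(roll)).
In Python, from station import arm gives the robot as it stands.
- The arm moves only by the tool jog_arm, never from a script. Its argument "motion" is a list of rows, each an object of numbers: "dx", "dy", "dz": the shift along the tool's x, y, z in m; "twist": the turn about the tool's x in degrees. In form: [{"dx": .., "dy": .., "dz": .., "twist": ..}, ...]. A call has 1 to 20 rows; each row is the pose to reach, as a shift and turn from the pose commanded when the call began, along the tool's axes at that moment; what a row does not reach only later rows make up. A row lasts 1/12 s, in which the tool goes at most 41.7 mm and 7.16 degrees, less where a joint would pass 70% of its speed; a pose out of reach is approached as far as the arm can. A call with a gripper value outside its range is refused whole. "gripper" is the finger opening in m, from 0 to 0.0876, set as the call begins (left out, the last holds). The fingers move at their own pace and stop on an object; "newtons" is the grip in N (left out, the last holds). Time passes only in rows, so rows that repeat a pose let the fingers close. It gives the time, the measured TCP pose, the force and the opening at its end, in the units of the state.
- arm.get_state(): the state, without advancing time (a new reading comes with each control period).
- arm.grab_frame(name): name is "side" or "top"; returns the picture (480x640x3 uint8, red, green, blue); there is no depth.
- arm.camera_model(name): a dict with "camera_matrix" (3x3 intrinsics, pixels), "k1" (the pictures are not rectified: a ray, as slopes to the right and down, at radius r is drawn at 1 + k1 r^2 times it, then the intrinsics apply), "eye" and "attitude" of the camera in the world. Camera axes: x right, y down, z forward; pixel columns grow to the right and rows downward; lengths in m; the calibration is good to about 2 mm. A picture is of the moment at which its call begins. camera_model takes no time and is no camera call.
- arm.job_done(): hands the job in, once; it reports no verdict.
The state is a dict: "t": time; "q": joint angles; "qd": joint speeds; "joint_efforts": joint torques, N m; "eef_pos": TCP position; "ee_rot": TCP orientation; "force": force on the tool from outside, world axes, zero at the start; "moment": the same for the moment, N m; "width": finger opening in m.
Only numpy, scipy, OpenCV 4.12 (cv2) and the standard library are available. Lean on these libraries where they do the work, as an engineer would, in place of code of your own. Each camera call takes 0.05 s, during which the arm holds its last target.

## Working session

There is one attempt and no reset: what is moved stays moved. The work goes in short steps, Python scripts to look and compute and a tool call to move; the robot and the scene stay as the last step left them, time stands still between calls to the robot, and variables do not carry over. Pictures are saved under pics/ and viewed, and the job is handed in when it is done.

Besides the shell and the picture viewer there is one more tool, called after ">>>" as a command line: name --argument value ..., lists and objects as JSON in quotes. jog_arm: Moves the arm, as the interface text tells. Its arguments: {"type":"object","properties":{"motion":{"type":"array"},"gripper":{"type":"number"},"newtons":{"type":"number"}},"required":["motion"]}

```bash
ls; mkdir -p pics
python3 - <<'E'
from station import arm
import cv2
for n in("side","top"):
    f=arm.grab_frame(n); cv2.imwrite(f"pics/{n}0.png",f[:,:,::-1]); print(n,arm.camera_model(n))
print(arm.get_state())
E
```

```text
pics
side {'camera_matrix': array([[587.26850448,   0.        , 313.84717945],
       [  0.        , 587.26850448, 233.52491336],
       [  0.        ,   0.        ,   1.        ]]), 'k1': 0.029719839820840543, 'eye': array([0.36898674, 1.04191759, 1.01394151]), 'attitude': array([-2.28973771,  0.01983267, -3.00431152])}
top {'camera_matrix': array([[532.01532222,   0.        , 318.67014266],
       [  0.        , 532.01532222, 245.03680437],
       [  0.        ,   0.        ,   1.        ]]), 'k1': -0.07390936002854177, 'eye': array([0.27142267, 0.01509817, 1.64999929]), 'attitude': array([-2.99060172e+00,  9.53722499e-04, -1.58909166e+00])}
{'t': 0.1, 'q': array([-8.28906048e-01,  3.59312217e-01,  1.11342560e-02, -3.41271505e-04,
       -1.22408386e+00, -2.88106090e-01]), 'qd': array([-0.00049756, -0.00083672,  0.00325406,  0.00150354,  0.00037515,
        0.00137935]), 'joint_efforts': array([ 3.30653693e-04, -5.84162736e+01,  2.93750149e+01,  7.01539278e+00,
        1.01778569e-02, -7.90610056e-05]), 'eef_pos': array([ 0.29569967, -0.60630508,  0.23670537]), 'ee_rot': array([0.07260939, 1.56929612, 2.0970737 ]), 'force': array([ 0.07030034, -0.92359958, -0.01424453]), 'moment': array([0.01863375, 0.03963896, 0.03538073]), 'width': 0.08764775223833471}
```

View pics/side0.png

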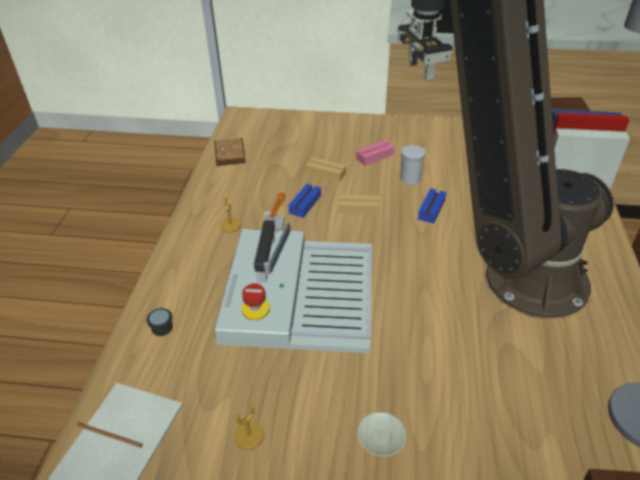

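View pics/top0.png

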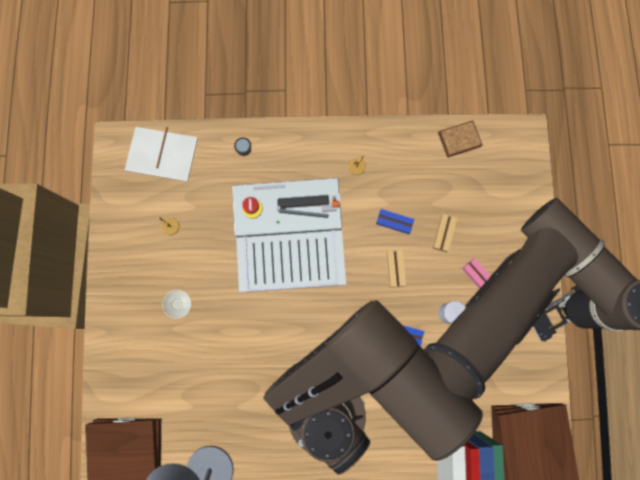

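```bash
cat > h.py <<'E'
import numpy as np, cv2
from scipy.spatial.transform import Rotation as R
from station import arm
def cam(n):
    m=arm.camera_model(n); Rm=R.from_euler('xyz',m['attitude']).as_matrix()
    return m['camera_matrix'],np.array([m['k1'],0,0,0]),np.array(m['eye']),Rm
def proj(n,P):
    K,d,e,Rm=cam(n); P=np.atleast_2d(np.array(P,float))
    rv=cv2.Rodrigues(Rm.T)[0]
    return cv2.projectPoints(P,rv,-Rm.T@e,K,d)[0].reshape(-1,2)
def unproj(n,uv,z):
    K,d,e,Rm=cam(n); uv=np.atleast_2d(np.array(uv,float))
    s=cv2.undistortPoints(uv[:,None],K,d).reshape(-1,2)
    r=np.c_[s,np.ones(len(s))]@Rm.T
    return e+r*((z-e[2])/r[:,2])[:,None]
def crop(f,x0,y0,x1,y1,k,name):
    cv2.imwrite(name,cv2.resize(f[y0:y1,x0:x1,::-1],None,fx=k,fy=k,interpolation=cv2.INTER_CUBIC))
def tool(T,yaw=None):
    """shift from current pose to world target T in tool axes"""
    s=arm.get_state(); Rm=R.from_euler('xyz',s['ee_rot']).as_matrix()
    return Rm.T@(np.array(T)-s['eef_pos'])
E
python3 - <<'E'
from h import *
f=arm.grab_frame("top"); 
crop(f,225,170,355,300,6,"pics/t1.png")
crop(f,370,190,500,350,5,"pics/t2.png")
f=arm.grab_frame("side"); 
crop(f,270,130,460,230,4,"pics/s1.png")
print(unproj("top",[[238,291],[345,285]],.025),unproj("top",[[233,185],[338,179]],.05))
print(unproj("top",[[397,268],[445,233]],.03)); print(unproj("side",[[358,203],[326,168]],.03))
E
```

```text
[[ 0.38110734  0.26127142  0.025     ]
 [ 0.39364218 -0.06607427  0.025     ]] [[ 0.70826605  0.2746609   0.05      ]
 [ 0.72107157 -0.05162089  0.05      ]]
[[ 0.44228728 -0.22659301  0.03      ]
 [ 0.5484384  -0.38051794  0.03      ]]
[[ 0.44092268 -0.20680732  0.03      ]
 [ 0.54668186 -0.36044624  0.03      ]]
```

View pics/t1.png

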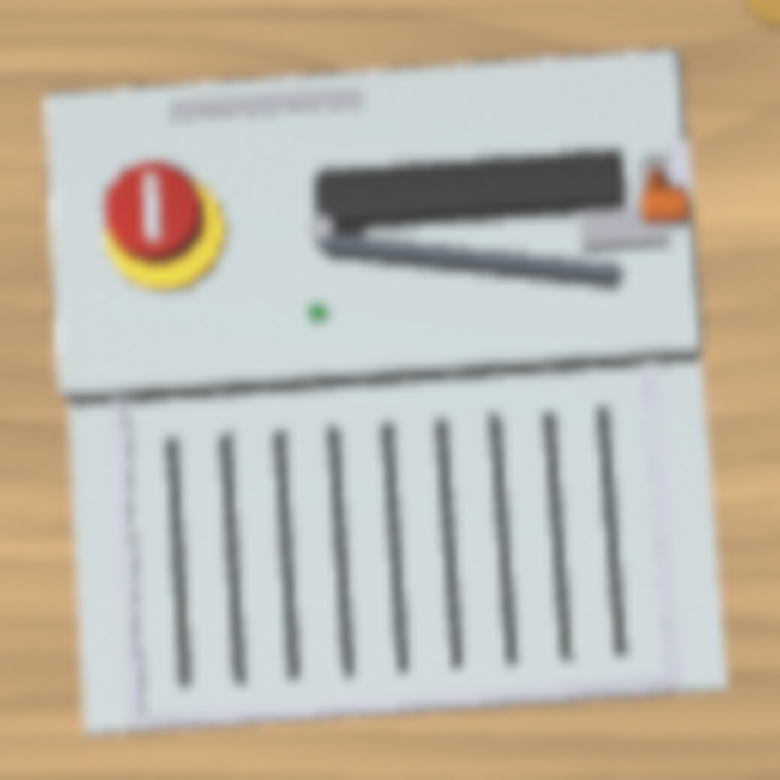

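View pics/t2.png

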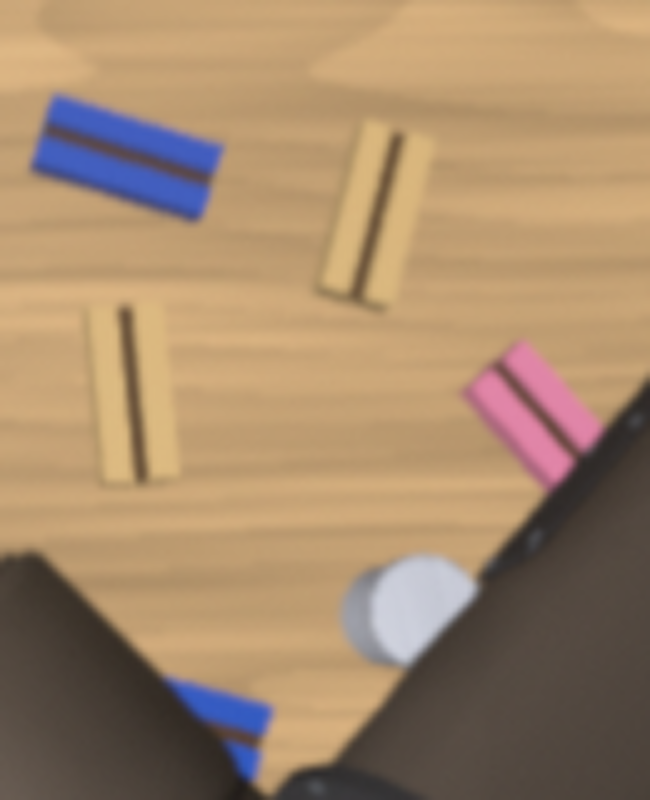

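View pics/s1.png

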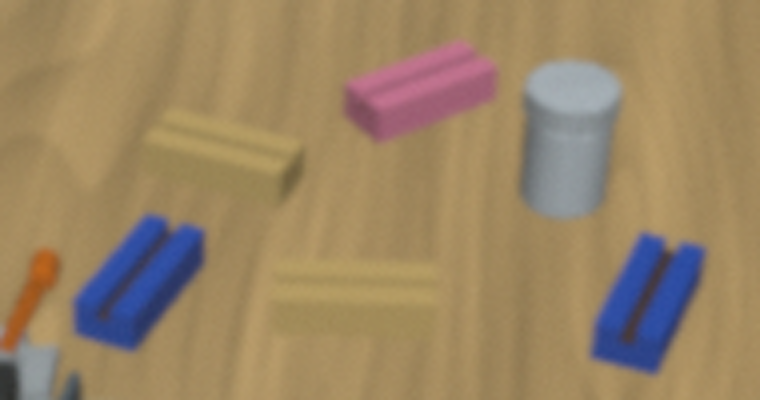

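Run:
```python
from h import *
from scipy.optimize import least_squares
T=lambda x,y:(225+x/6,170+y/6)
pts=[(T(43,96),lambda b:(b,.165,.05)),(T(678,52),lambda b:(b,-.165,.05)),(T(153,211),lambda b:(.165,.105,.111)),
(T(65,395),lambda b:(.085,.165,.05)),(T(700,355),lambda b:(.085,-.165,.05)),(T(86,731),lambda b:(b-.33,.165,.025)),(T(726,690),lambda b:(b-.33,-.165,.025))]
def res(p):
    c,s=np.cos(p[2]),np.sin(p[2])
    P=[f(p[3]) for _,f in pts]; P=[(p[0]+c*x-s*y,p[1]+s*x+c*y,z) for x,y,z in P]
    return (proj("top",P)-[u for u,_ in pts]).ravel()
r=least_squares(res,[.46,.1,.04,.245]);print(r.x,r.fun.round(1))
d=r.x
def W(x,y,z):
    c,s=np.cos(d[2]),np.sin(d[2]); return (d[0]+c*x-s*y,d[1]+s*x+c*y,z)
print("tip",W(.129,-.145,.166),proj("top",[W(.129,-.145,.166)]),proj("side",[W(.129,-.145,.166)]),proj("side",[W(.165,.105,.111)]))
for a,b in (((395,251.6),(398.4,286)),((449.8,216.6),(441.4,249.6))):
    g=unproj("top",[a,b],.03); print(g[0]-g[1],np.linalg.norm(g[0]-g[1]),g.mean(0),np.degrees(np.arctan2(*(g[0]-g[1])[1::-1])), proj("side",[g.mean(0)]))
s=arm.get_state();print(R.from_euler('xyz',s['ee_rot']).as_matrix().round(4))
```

```text
[0.47010703 0.09897033 0.05170005 0.24490715] [ 0.3 -0.3  0.5 -0.3 -0.1 -0.2 -1.1  0.5  0.8 -0.3 -0.7  0.6  0.4 -0. ]
tip (np.float64(0.6064278324945963), np.float64(-0.03916959076869707), 0.166) [[336.03093229 206.87563251]] [[284.08190306 196.57034539]] [[253.95143551 288.80727562]]
[0.1060846  0.00627305 0.        ] 0.10626990595739863 [ 0.44008107 -0.22557791  0.03      ] 3.384103827984204 [[358.86849241 198.77326553]]
[ 0.10340833 -0.03201503  0.        ] 0.10825083818455468 [ 0.54835854 -0.38249078  0.03      ] -17.202431056309074 [[326.34489104 163.67741452]]
[[-5.000e-04 -8.988e-01 -4.383e-01]
 [ 8.000e-04 -4.383e-01  8.988e-01]
 [-1.000e+00  1.000e-04  1.000e-03]]
```

```bash
cat >> h.py <<'E'
def go(T,jaw=None):
    s=arm.get_state(); Rm=R.from_euler('xyz',s['ee_rot']).as_matrix()
    d=Rm.T@(np.array(T)-s['eef_pos']); y=np.degrees(np.arctan2(Rm[1,2],Rm[0,2]))
    print('t',round(s['t'],2),'pos',s['eef_pos'].round(4),'tilt',Rm[2].round(4),'jaw',y.round(2),'q6',s['q'][5].round(3),'w',s['width'].round(4),'F',s['force'].round(1))
    print('shift',d.round(4), 'twist',None if jaw is None else round((y-jaw+90)%180-90,2))
E
python3 -c "
from h import *
go((.440,-.2256,.12),93.4)"
```

```text
Traceback (most recent call last):
  File "h.py", line 25, in go
    print('t',round(s['t'],2),'pos',s['eef_pos'].round(4),'tilt',Rm[2].round(4),'jaw',y.round(2),'q6',s['q'][5].round(3),'w',s['width'].round(4),'F',s['force'].round(1))
                                                                                                                             ^^^^^^^^^^^^^^^^
AttributeError: 'float' object has no attribute 'round'
```

```bash
sed -i "s/s\['width'\].round(4)/round(s['width'],4)/" h.py
python3 -c "
from h import *
go((.440,-.2256,.237),93.4);print(unproj('top',[[453,313]],.095))"
```

```text
t 0.2 pos [ 0.2958 -0.6065  0.237 ] tilt [-1.e+00  1.e-04  1.e-03] jaw 116.0 q6 -0.288 w 0.0878 F [-0.3 -0.1  0.4]
shift [ 2.000e-04 -2.966e-01  2.791e-01] twist 22.6
[[ 0.30031149 -0.37579348  0.095     ]]
```

>>> jog_arm --motion '[{"dx":0,"dy":-0.297,"dz":0.279,"twist":22.6},{"dx":0,"dy":-0.297,"dz":0.279,"twist":22.6},{"dx":0,"dy":-0.297,"dz":0.279,"twist":22.6},{"dx":0,"dy":-0.297,"dz":0.279,"twist":22.6},{"dx":0,"dy":-0.297,"dz":0.279,"twist":22.6},{"dx":0,"dy":-0.297,"dz":0.279,"twist":22.6},{"dx":0,"dy":-0.297,"dz":0.279,"twist":22.6},{"dx":0,"dy":-0.297,"dz":0.279,"twist":22.6},{"dx":0,"dy":-0.297,"dz":0.279,"twist":22.6},{"dx":0,"dy":-0.297,"dz":0.279,"twist":22.6},{"dx":0,"dy":-0.297,"dz":0.279,"twist":22.6},{"dx":0,"dy":-0.297,"dz":0.279,"twist":22.6},{"dx":0,"dy":-0.297,"dz":0.279,"twist":22.6},{"dx":0,"dy":-0.297,"dz":0.279,"twist":22.6}]' --gripper 0.08

```text
t: 1.37
eef_pos: [0.4402, -0.2263, 0.2375]
ee_rot: [1.543, 1.57, -3.111]
force: [-0.6, -0.0, 0.4]
width: 0.0798
```

```bash
python3 -c "
from h import *
go((.440,-.2256,.06),93.4)
f=arm.grab_frame('side');cv2.imwrite('pics/s2.png',f[:,:,::-1])
f=arm.grab_frame('top');cv2.imwrite('pics/t3.png',f[:,:,::-1])"
```

```text
t 1.37 pos [ 0.4402 -0.2263  0.2375] tilt [-1.e+00  3.e-04  0.e+00] jaw 93.36 q6 -1.435 w 0.0798 F [-0.6 -0.   0.4]
shift [1.775e-01 1.000e-04 7.000e-04] twist -0.04
```

View pics/s2.png

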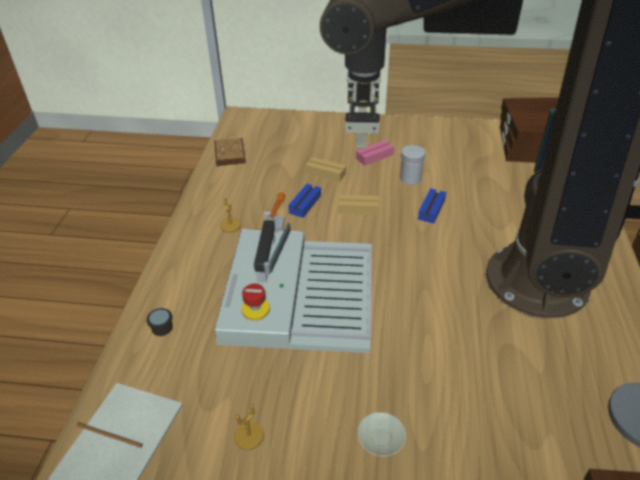

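View pics/t3.png

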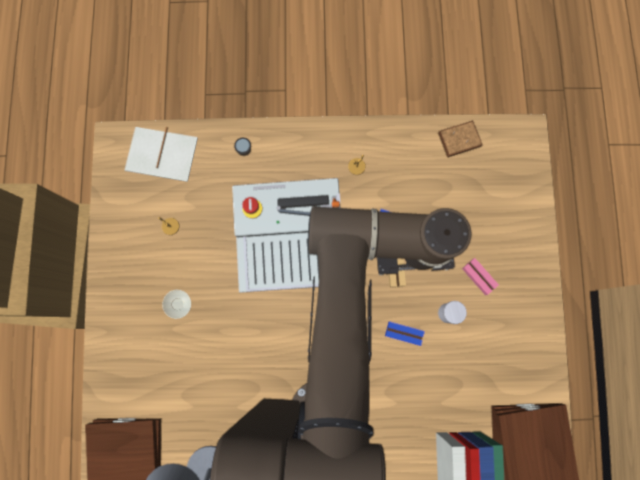

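>>> jog_arm --motion '[{"dx":0.04},{"dx":0.08},{"dx":0.12},{"dx":0.15},{"dx":0.175},{"dx":0.185},{"dx":0.185},{"dx":0.185}]'

```text
invalid input
```

```bash
python3 -c "
from h import *
go((.440,-.2256,.016),93.4);print(arm.get_state()['q'].round(2))
f=arm.grab_frame('side');crop(f,270,100,470,250,4,'pics/s3.png')"
```

```text
t 1.47 pos [ 0.44   -0.2267  0.2374] tilt [-1.e+00  4.e-04  0.e+00] jaw 93.3 q6 -1.436 w 0.0803 F [-0.1 -1.  -0.5]
shift [ 2.214e-01 -1.000e-04  1.100e-03] twist -0.1
[-0.08  0.06 -0.37  0.   -1.14 -1.44]
```

View pics/s3.png

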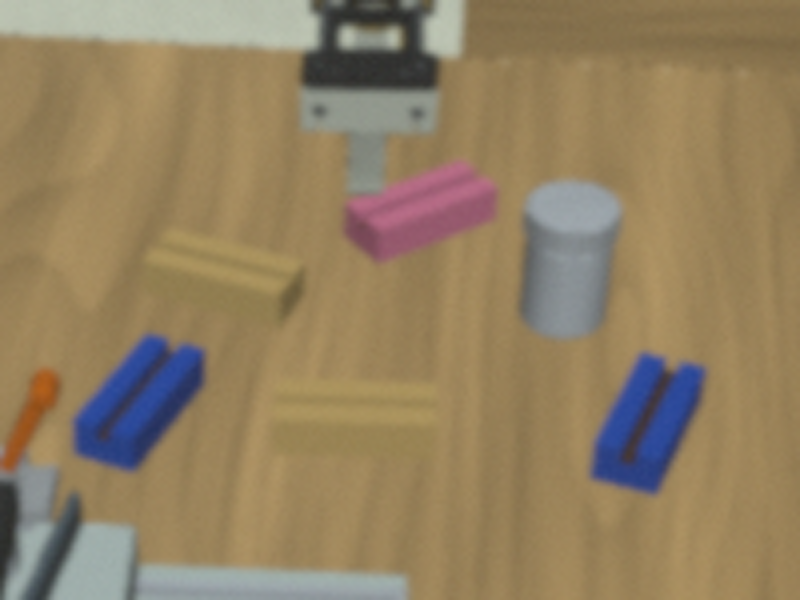

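>>> jog_arm --motion '[{"dx":0.04,"dy":0,"dz":0,"twist":0},{"dx":0.08,"dy":0,"dz":0,"twist":0},{"dx":0.12,"dy":0,"dz":0,"twist":0},{"dx":0.15,"dy":0,"dz":0,"twist":0},{"dx":0.175,"dy":0,"dz":0,"twist":0},{"dx":0.185,"dy":0,"dz":0,"twist":0},{"dx":0.185,"dy":0,"dz":0,"twist":0},{"dx":0.185,"dy":0,"dz":0,"twist":0}]'

```text
t: 2.18
eef_pos: [0.4401, -0.2264, 0.0522]
ee_rot: [1.566, 1.569, -3.088]
force: [0.0, -0.2, 1.2]
width: 0.0801
```

```bash
python3 -c "
from h import *
go((.440,-.2256,.016),93.4)
f=arm.grab_frame('side');crop(f,270,100,470,250,4,'pics/s4.png')"
```

```text
t 2.18 pos [ 0.4401 -0.2264  0.0522] tilt [-1.      0.0017  0.    ] jaw 93.34 q6 -1.436 w 0.0801 F [ 0.  -0.2  1.2]
shift [ 0.0362 -0.      0.0008] twist -0.06
```

View pics/s4.png

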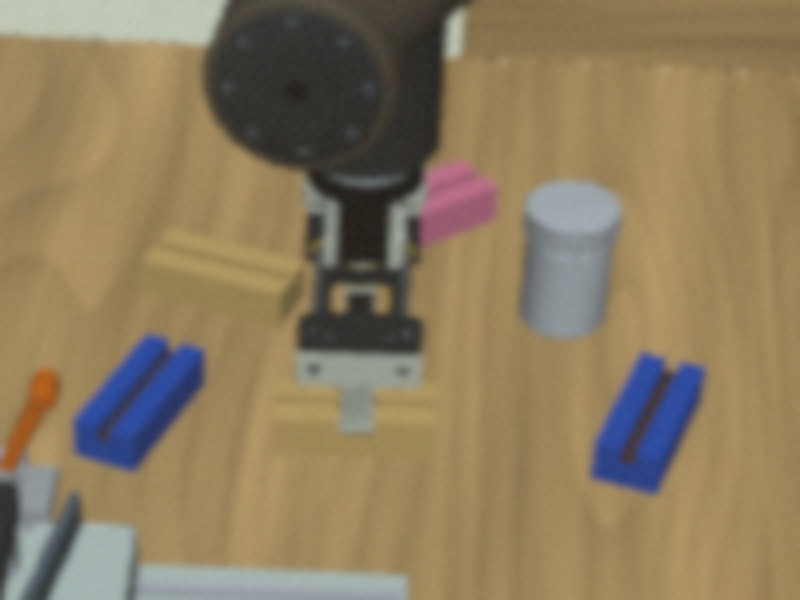

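>>> jog_arm --motion '[{"dx":0.02,"dy":0,"dz":0.001,"twist":0},{"dx":0.036,"dy":0,"dz":0.001,"twist":0},{"dx":0.036,"dy":0,"dz":0.001,"twist":0},{"dx":0.036,"dy":0,"dz":0.001,"twist":0}]'

```text
t: 2.57
eef_pos: [0.4407, -0.225, 0.0173]
ee_rot: [-2.433, 1.571, -0.803]
force: [-0.6, 0.8, 0.2]
width: 0.0801
```

>>> jog_arm --motion '[{"dx":0,"dy":0,"dz":0,"twist":0},{"dx":0,"dy":0,"dz":0,"twist":0},{"dx":0,"dy":0,"dz":0,"twist":0},{"dx":0,"dy":0,"dz":0,"twist":0},{"dx":0,"dy":0,"dz":0,"twist":0},{"dx":0,"dy":0,"dz":0,"twist":0},{"dx":0,"dy":0,"dz":0,"twist":0},{"dx":0,"dy":0,"dz":0,"twist":0}]' --gripper 0.03 --newtons 25

```text
t: 3.23
eef_pos: [0.4406, -0.2247, 0.0169]
ee_rot: [-1.874, 1.57, -0.243]
force: [-2.1, 2.2, 5.2]
width: 0.0457
```

>>> jog_arm --motion '[{"dx":-0.03,"dy":0,"dz":0,"twist":0},{"dx":-0.07,"dy":0,"dz":0,"twist":0},{"dx":-0.1,"dy":0,"dz":0,"twist":0},{"dx":-0.12,"dy":0,"dz":0,"twist":0},{"dx":-0.12,"dy":0,"dz":0,"twist":0},{"dx":-0.12,"dy":0,"dz":0,"twist":0}]'

```text
t: 3.73
eef_pos: [0.441, -0.2247, 0.1375]
ee_rot: [-1.648, 1.568, -0.018]
force: [-0.8, 0.5, -1.3]
width: 0.046
```

```bash
python3 -c "
from h import *
d=(.4701,.0990,.048)
def W(x,y,z):
    c,s=np.cos(d[2]),np.sin(d[2]); return (d[0]+c*x-s*y,d[1]+s*x+c*y,z)
go(W(-.003,.055,.136),92.75)
f=arm.grab_frame('side');crop(f,270,100,470,250,4,'pics/s5.png')"
```

```text
t 3.73 pos [ 0.441  -0.2247  0.1375] tilt [-1.0e+00 -2.7e-03 -2.0e-04] jaw 93.39 q6 -1.438 w 0.046 F [-0.8  0.5 -1.3]
shift [ 0.0016 -0.0458  0.3764] twist 0.64
```

View pics/s5.png

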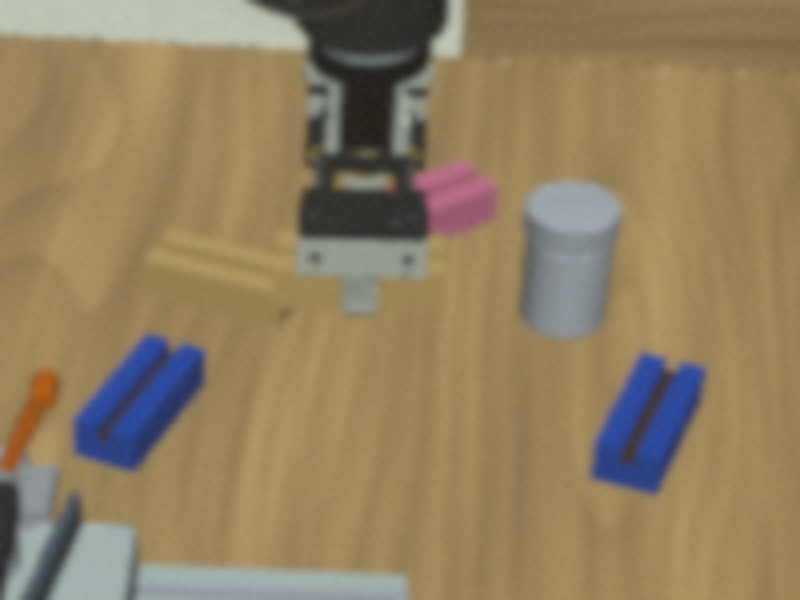

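>>> jog_arm --motion '[{"dx":0,"dy":-0.005,"dz":0.04,"twist":0.6},{"dx":0,"dy":-0.01,"dz":0.08,"twist":0.6},{"dx":0,"dy":-0.015,"dz":0.12,"twist":0.6},{"dx":0,"dy":-0.02,"dz":0.16,"twist":0.6},{"dx":0,"dy":-0.025,"dz":0.2,"twist":0.6},{"dx":0,"dy":-0.03,"dz":0.24,"twist":0.6},{"dx":0,"dy":-0.035,"dz":0.28,"twist":0.6},{"dx":0,"dy":-0.04,"dz":0.32,"twist":0.6},{"dx":0,"dy":-0.043,"dz":0.35,"twist":0.6},{"dx":0,"dy":-0.046,"dz":0.37,"twist":0.6},{"dx":0,"dy":-0.046,"dz":0.376,"twist":0.6},{"dx":0,"dy":-0.046,"dz":0.376,"twist":0.6},{"dx":0,"dy":-0.046,"dz":0.376,"twist":0.6}]'

```text
t: 4.87
eef_pos: [0.4632, 0.1526, 0.1352]
ee_rot: [2.163, 1.568, -2.5]
force: [-1.1, -1.4, -0.6]
width: 0.0458
```

```bash
cat >> h.py <<'E'
D=(.4701,.0990,.048)
def W(x,y,z):
    c,s=np.cos(D[2]),np.sin(D[2]); return (D[0]+c*x-s*y,D[1]+s*x+c*y,z)
E
python3 -c "
from h import *
go(W(-.003,.055,.034),92.75)
f=arm.grab_frame('side');crop(f,210,200,410,350,4,'pics/s6.png')"
```

```text
t 4.87 pos [0.4632 0.1526 0.1352] tilt [-1.      0.0025 -0.0017] jaw 92.83 q6 -2.244 w 0.0458 F [-1.1 -1.4 -0.6]
shift [ 0.1012 -0.0016  0.0013] twist 0.08
```

View pics/s6.png

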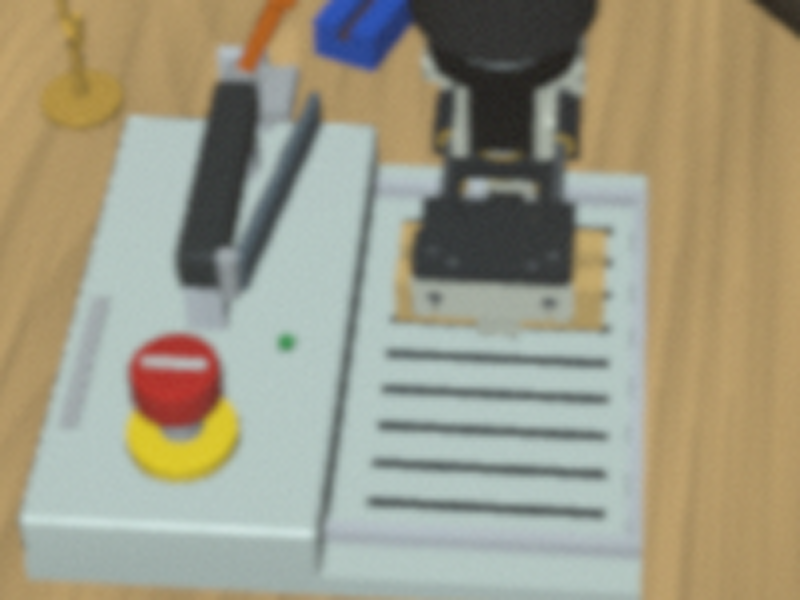

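>>> jog_arm --motion '[{"dx":0.04,"dy":-0.001,"dz":0.001,"twist":0},{"dx":0.075,"dy":-0.001,"dz":0.001,"twist":0},{"dx":0.095,"dy":-0.001,"dz":0.001,"twist":0},{"dx":0.101,"dy":-0.001,"dz":0.001,"twist":0},{"dx":0.102,"dy":-0.001,"dz":0.001,"twist":0},{"dx":0.102,"dy":-0.001,"dz":0.001,"twist":0},{"dx":0.102,"dy":-0.001,"dz":0.001,"twist":0}]'

```text
t: 5.5
eef_pos: [0.466, 0.1547, 0.0359]
ee_rot: [-1.013, 1.569, 0.606]
force: [-0.2, -0.7, -0.6]
width: 0.0458
```

>>> jog_arm --motion '[{"dx":0,"dy":0,"dz":0,"twist":0},{"dx":0,"dy":0,"dz":0,"twist":0},{"dx":0,"dy":0,"dz":0,"twist":0},{"dx":0,"dy":0,"dz":0,"twist":0},{"dx":0,"dy":0,"dz":0,"twist":0},{"dx":0,"dy":0,"dz":0,"twist":0}]' --gripper 0.07

```text
t: 6.0
eef_pos: [0.465, 0.1545, 0.0347]
ee_rot: [-0.929, 1.571, 0.69]
force: [0.2, 0.2, 0.1]
width: 0.0696
```

>>> jog_arm --motion '[{"dx":-0.02,"dy":0,"dz":0,"twist":0},{"dx":-0.05,"dy":0,"dz":0,"twist":0},{"dx":-0.09,"dy":0,"dz":0,"twist":0},{"dx":-0.12,"dy":0,"dz":0,"twist":0},{"dx":-0.15,"dy":0,"dz":0,"twist":0},{"dx":-0.15,"dy":0,"dz":0,"twist":0}]'

```text
t: 6.5
eef_pos: [0.4678, 0.156, 0.1907]
ee_rot: [-1.088, 1.561, 0.532]
force: [1.0, 0.6, 0.6]
width: 0.0697
```

```bash
python3 -c "
from h import *
go((.5484,-.3825,.18),90-17.2)
f=arm.grab_frame('side');cv2.imwrite('pics/s7.png',f[:,:,::-1]);crop(f,270,100,470,250,4,'pics/s7b.png')"
```

```text
t 6.5 pos [0.4678 0.156  0.1907] tilt [-1.     -0.0085  0.0045] jaw 92.87 q6 -2.245 w 0.0697 F [1.  0.6 0.6]
shift [ 0.0088 -0.0535 -0.5419] twist 20.07
```

View pics/s7.png

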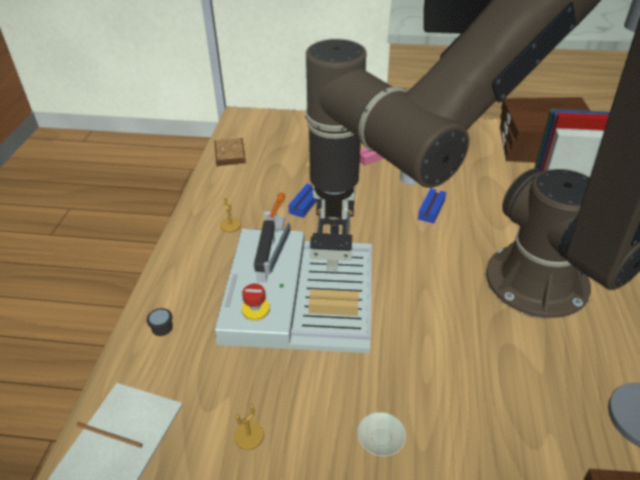

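View pics/s7b.png

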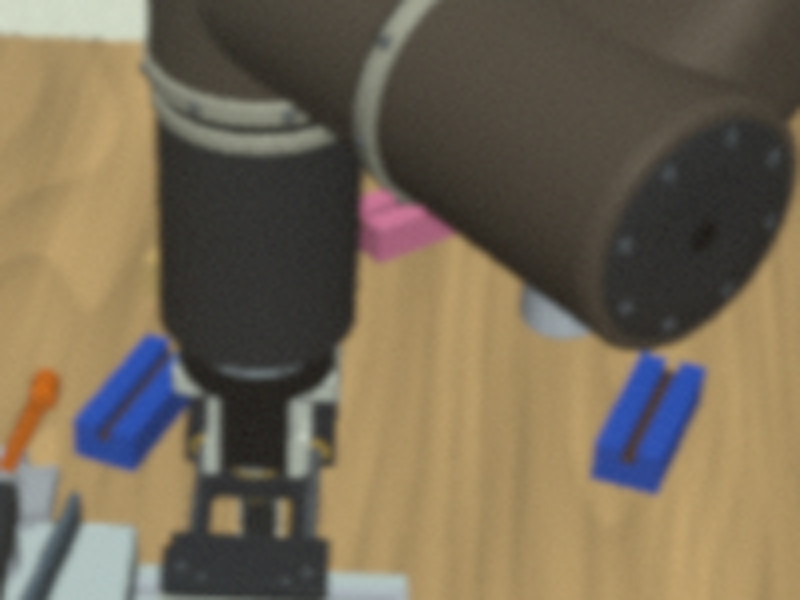

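>>> jog_arm --motion '[{"dx":-0.01,"dy":-0.002,"dz":-0.03,"twist":2},{"dx":-0.01,"dy":-0.006,"dz":-0.07,"twist":4},{"dx":-0.01,"dy":-0.01,"dz":-0.11,"twist":6},{"dx":-0.01,"dy":-0.014,"dz":-0.15,"twist":8},{"dx":-0.01,"dy":-0.018,"dz":-0.19,"twist":10},{"dx":-0.01,"dy":-0.022,"dz":-0.23,"twist":12},{"dx":-0.01,"dy":-0.026,"dz":-0.27,"twist":14},{"dx":-0.01,"dy":-0.03,"dz":-0.31,"twist":16},{"dx":-0.01,"dy":-0.034,"dz":-0.35,"twist":18},{"dx":-0.01,"dy":-0.038,"dz":-0.39,"twist":20},{"dx":-0.01,"dy":-0.042,"dz":-0.43,"twist":20},{"dx":-0.01,"dy":-0.046,"dz":-0.47,"twist":20},{"dx":-0.01,"dy":-0.05,"dz":-0.51,"twist":20},{"dx":0,"dy":-0.054,"dz":-0.535,"twist":20},{"dx":0,"dy":-0.054,"dz":-0.542,"twist":20},{"dx":0,"dy":-0.054,"dz":-0.542,"twist":20},{"dx":0,"dy":-0.054,"dz":-0.542,"twist":20}]' --gripper 0.08

```text
t: 7.97
eef_pos: [0.5448, -0.384, 0.1832]
ee_rot: [1.408, 1.569, 2.677]
force: [1.1, 0.0, 0.3]
width: 0.0801
```

```bash
python3 -c "
from h import *
go((.5484,-.3825,.05),90-17.2)
f=arm.grab_frame('side');crop(f,230,100,430,250,4,'pics/s8.png')
f=arm.grab_frame('top');crop(f,225,170,485,300,3,'pics/t8.png')"
```

```text
t 7.97 pos [ 0.5448 -0.384   0.1832] tilt [-1.0e+00  2.2e-03  4.0e-04] jaw 72.74 q6 -1.549 w 0.0801 F [1.1 0.  0.3]
shift [ 0.1332 -0.0033  0.0025] twist -0.06
```

View pics/s8.png

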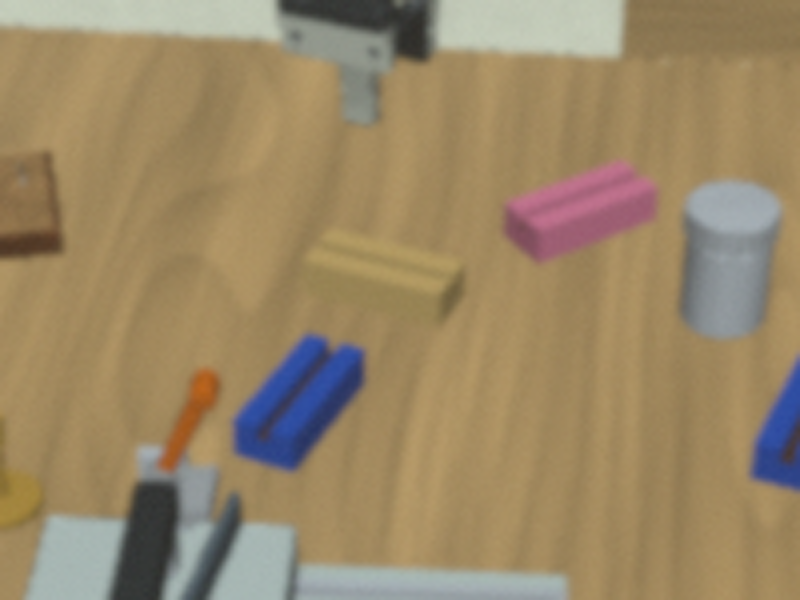

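View pics/t8.png

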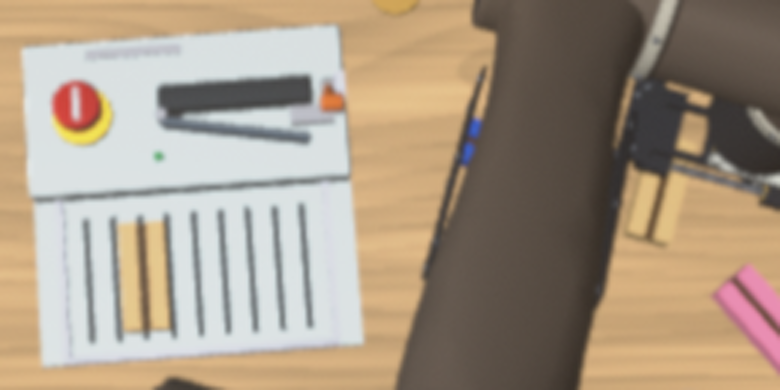

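>>> jog_arm --motion '[{"dx":0.03,"dy":-0.003,"dz":0.002,"twist":0},{"dx":0.07,"dy":-0.003,"dz":0.002,"twist":0},{"dx":0.11,"dy":-0.003,"dz":0.002,"twist":0},{"dx":0.133,"dy":-0.003,"dz":0.002,"twist":0},{"dx":0.133,"dy":-0.003,"dz":0.002,"twist":0}]'

```text
t: 8.48
eef_pos: [0.5459, -0.3802, 0.0465]
ee_rot: [1.401, 1.562, 2.672]
force: [-1.2, 0.7, 0.1]
width: 0.0801
```

```bash
python3 -c "
from h import *
go((.5484,-.3825,.016),90-17.2)
f=arm.grab_frame('side');crop(f,230,100,430,250,4,'pics/s9.png')"
```

```text
t 8.48 pos [ 0.5459 -0.3802  0.0465] tilt [-1.      0.0083  0.0014] jaw 72.85 q6 -1.552 w 0.0801 F [-1.2  0.7  0.1]
shift [ 0.0305 -0.0033 -0.0015] twist 0.05
```

View pics/s9.png

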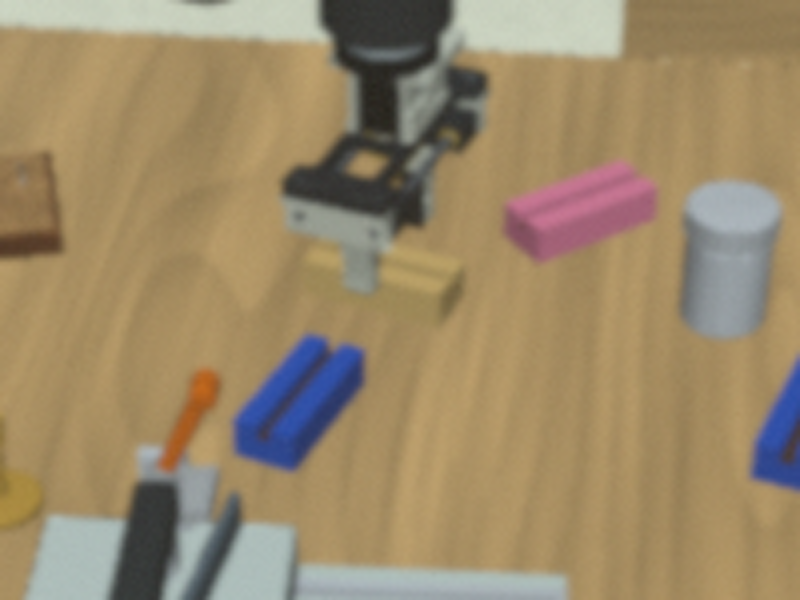

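>>> jog_arm --motion '[{"dx":0.015,"dy":0,"dz":0,"twist":0},{"dx":0.03,"dy":0,"dz":0,"twist":0},{"dx":0.03,"dy":0,"dz":0,"twist":0},{"dx":0.03,"dy":0,"dz":0,"twist":0}]'

```text
t: 8.87
eef_pos: [0.55, -0.3832, 0.0237]
ee_rot: [-1.801, 1.569, -0.529]
force: [-0.1, -0.5, -0.6]
width: 0.08
```

>>> jog_arm --motion '[{"dx":0,"dy":0,"dz":0,"twist":0},{"dx":0,"dy":0,"dz":0,"twist":0},{"dx":0,"dy":0,"dz":0,"twist":0},{"dx":0,"dy":0,"dz":0,"twist":0},{"dx":0,"dy":0,"dz":0,"twist":0},{"dx":0,"dy":0,"dz":0,"twist":0},{"dx":0,"dy":0,"dz":0,"twist":0},{"dx":0,"dy":0,"dz":0,"twist":0}]' --gripper 0.03 --newtons 25

```text
t: 9.53
eef_pos: [0.5491, -0.3833, 0.0219]
ee_rot: [-1.612, 1.571, -0.341]
force: [0.6, 1.1, 3.5]
width: 0.0459
```

>>> jog_arm --motion '[{"dx":-0.03,"dy":0,"dz":0,"twist":0},{"dx":-0.07,"dy":0,"dz":0,"twist":0},{"dx":-0.11,"dy":0,"dz":0,"twist":0},{"dx":-0.14,"dy":0,"dz":0,"twist":0},{"dx":-0.14,"dy":0,"dz":0,"twist":0},{"dx":-0.14,"dy":0,"dz":0,"twist":0}]'

```text
t: 10.03
eef_pos: [0.5498, -0.3837, 0.1639]
ee_rot: [-1.602, 1.566, -0.331]
force: [-0.2, 0.7, -1.2]
width: 0.0457
```

```bash
python3 -c "
from h import *
go(W(-.003,-.055,.15),92.75)
f=arm.grab_frame('side');crop(f,230,100,430,250,4,'pics/s10.png')"
```

```text
t 10.03 pos [ 0.5498 -0.3837  0.1639] tilt [-1.0e+00 -4.3e-03 -1.0e-04] jaw 72.79 q6 -1.552 w 0.0457 F [-0.2  0.7 -1.2]
shift [0.0129 0.2031 0.3848] twist -19.96
```

View pics/s10.png

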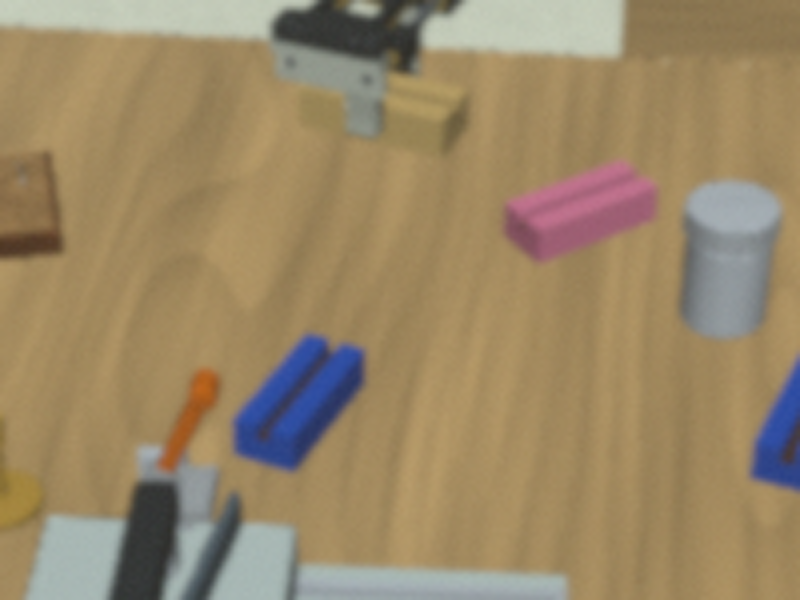

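>>> jog_arm --motion '[{"dx":0,"dy":0.03,"dz":0.025,"twist":-2},{"dx":0,"dy":0.058,"dz":0.055,"twist":-4},{"dx":0,"dy":0.085,"dz":0.085,"twist":-6},{"dx":0,"dy":0.112,"dz":0.115,"twist":-9},{"dx":0,"dy":0.138,"dz":0.145,"twist":-12},{"dx":0,"dy":0.16,"dz":0.178,"twist":-15},{"dx":0,"dy":0.18,"dz":0.212,"twist":-18},{"dx":0,"dy":0.195,"dz":0.25,"twist":-20},{"dx":0,"dy":0.2,"dz":0.29,"twist":-20},{"dx":0,"dy":0.203,"dz":0.33,"twist":-20},{"dx":0,"dy":0.203,"dz":0.365,"twist":-20},{"dx":0.012,"dy":0.203,"dz":0.385,"twist":-20},{"dx":0.012,"dy":0.203,"dz":0.385,"twist":-20},{"dx":0.012,"dy":0.203,"dz":0.385,"twist":-20},{"dx":0.012,"dy":0.203,"dz":0.385,"twist":-20}]'

```text
t: 11.33
eef_pos: [0.4678, 0.044, 0.1483]
ee_rot: [1.988, 1.568, -2.675]
force: [-0.1, 0.1, -0.4]
width: 0.0459
```

```bash
python3 -c "
from h import *
go(W(-.003,-.055,.039),92.75)
f=arm.grab_frame('side');crop(f,210,200,410,350,4,'pics/s11.png')"
```

```text
t 11.33 pos [0.4678 0.044  0.1483] tilt [-1.      0.0029 -0.0013] jaw 92.82 q6 -2.036 w 0.0459 F [-0.1  0.1 -0.4]
shift [ 0.1093 -0.0022 -0.    ] twist 0.07
```

View pics/s11.png

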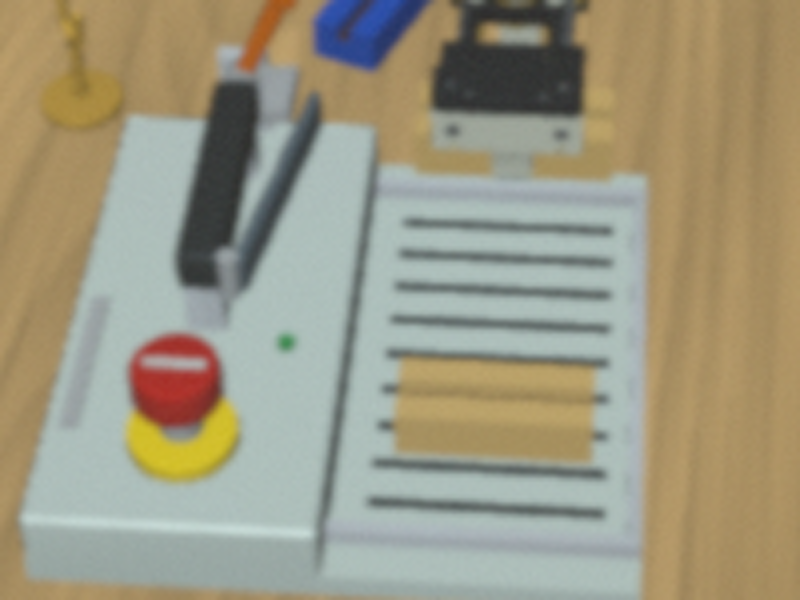

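>>> jog_arm --motion '[{"dx":0.04,"dy":-0.002,"dz":0,"twist":0},{"dx":0.08,"dy":-0.002,"dz":0,"twist":0},{"dx":0.1,"dy":-0.002,"dz":0,"twist":0},{"dx":0.109,"dy":-0.002,"dz":0,"twist":0},{"dx":0.11,"dy":-0.002,"dz":0,"twist":0},{"dx":0.11,"dy":-0.002,"dz":0,"twist":0},{"dx":0.11,"dy":-0.002,"dz":0,"twist":0}]'

```text
t: 11.97
eef_pos: [0.4719, 0.0448, 0.0409]
ee_rot: [-1.24, 1.568, 0.38]
force: [-0.4, 0.0, -1.3]
width: 0.0459
```

>>> jog_arm --motion '[{"dx":0,"dy":0,"dz":0,"twist":0},{"dx":0,"dy":0,"dz":0,"twist":0},{"dx":0,"dy":0,"dz":0,"twist":0},{"dx":0,"dy":0,"dz":0,"twist":0},{"dx":0,"dy":0,"dz":0,"twist":0},{"dx":0,"dy":0,"dz":0,"twist":0}]' --gripper 0.065

```text
t: 12.47
eef_pos: [0.4709, 0.0447, 0.0398]
ee_rot: [-1.09, 1.57, 0.53]
force: [-1.0, 0.1, -1.0]
width: 0.0647
```

>>> jog_arm --motion '[{"dx":-0.02,"dy":0,"dz":0,"twist":0},{"dx":-0.05,"dy":0,"dz":0,"twist":0},{"dx":-0.09,"dy":0,"dz":0,"twist":0},{"dx":-0.13,"dy":0,"dz":0,"twist":0},{"dx":-0.17,"dy":0,"dz":0,"twist":0},{"dx":-0.17,"dy":0,"dz":0,"twist":0},{"dx":-0.17,"dy":0,"dz":0,"twist":0}]'

```text
t: 13.05
eef_pos: [0.472, 0.0453, 0.2122]
ee_rot: [-1.135, 1.565, 0.485]
force: [0.1, 0.8, -1.0]
width: 0.065
```

```bash
python3 -c "
from h import *
go(W(.08,-.145,.21),92.75)
f=arm.grab_frame('side');cv2.imwrite('pics/s12.png',f[:,:,::-1])
f=arm.grab_frame('top');crop(f,225,120,485,350,3,'pics/t12.png')"
```

```text
t 13.05 pos [0.472  0.0453 0.2122] tilt [-1.     -0.0052  0.0024] jaw 92.81 q6 -2.034 w 0.065 F [ 0.1  0.8 -1. ]
shift [ 0.0024 -0.0806 -0.0913] twist 0.06
```

View pics/s12.png

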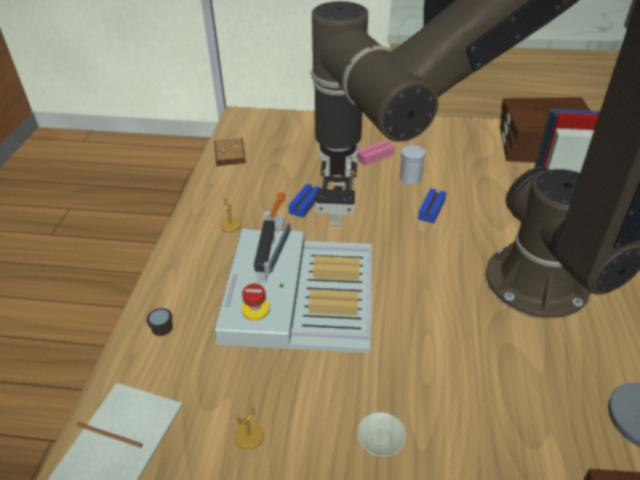

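View pics/t12.png

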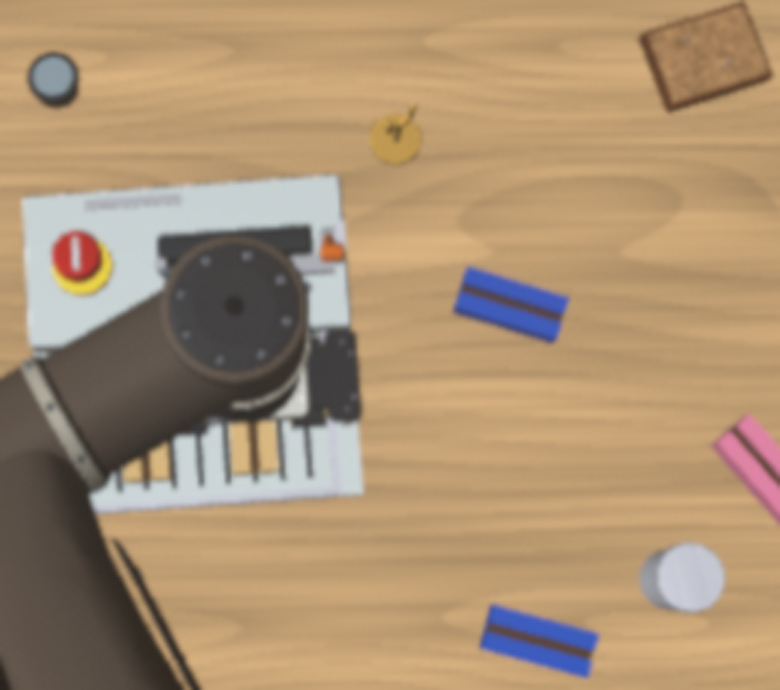

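>>> jog_arm --motion '[{"dx":0,"dy":-0.025,"dz":-0.03,"twist":0},{"dx":0,"dy":-0.05,"dz":-0.06,"twist":0},{"dx":0,"dy":-0.078,"dz":-0.09,"twist":0},{"dx":0.02,"dy":-0.078,"dz":-0.091,"twist":0},{"dx":0.048,"dy":-0.078,"dz":-0.091,"twist":0},{"dx":0.048,"dy":-0.078,"dz":-0.091,"twist":0},{"dx":0.048,"dy":-0.078,"dz":-0.091,"twist":0},{"dx":0.048,"dy":-0.078,"dz":-0.091,"twist":0}]' --gripper 0.0

```text
t: 13.82
eef_pos: [0.5532, -0.0424, 0.1618]
ee_rot: [2.231, 1.57, -2.432]
force: [-0.0, 0.1, 0.8]
width: 0.0174
```

```bash
python3 -c "
from h import *
go(W(.181,-.145,.164),92.75)
f=arm.grab_frame('side');crop(f,210,150,410,300,4,'pics/s13.png')"
```

```text
t 13.82 pos [ 0.5532 -0.0424  0.1618] tilt [-1.e+00  1.e-03 -8.e-04] jaw 92.85 q6 -1.798 w 0.0174 F [-0.   0.1  0.8]
shift [-0.0023 -0.1048  0.    ] twist 0.1
```

View pics/s13.png

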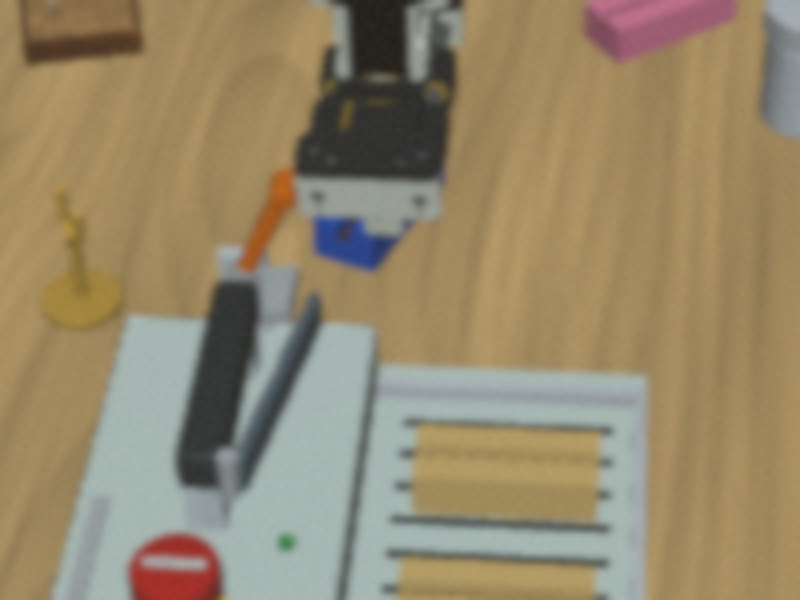

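>>> jog_arm --motion '[{"dx":-0.01,"dy":0,"dz":0,"twist":0},{"dx":-0.01,"dy":-0.01,"dz":0,"twist":0},{"dx":-0.01,"dy":-0.02,"dz":0,"twist":0},{"dx":-0.01,"dy":-0.03,"dz":0,"twist":0},{"dx":-0.01,"dy":-0.04,"dz":0,"twist":0},{"dx":-0.01,"dy":-0.05,"dz":0,"twist":0},{"dx":-0.01,"dy":-0.06,"dz":0,"twist":0},{"dx":-0.01,"dy":-0.07,"dz":0,"twist":0},{"dx":-0.01,"dy":-0.08,"dz":0,"twist":0},{"dx":-0.01,"dy":-0.09,"dz":0,"twist":0},{"dx":-0.01,"dy":-0.1,"dz":0,"twist":0},{"dx":-0.01,"dy":-0.1,"dz":0,"twist":0}]'

```text
t: 14.87
eef_pos: [0.6547, -0.0375, 0.1706]
ee_rot: [2.115, 1.57, -2.548]
force: [-0.6, -0.2, -0.7]
width: 0.0004
```

```bash
python3 -c "
from h import *
go(W(.181,-.145,.172),92.75)
f=arm.grab_frame('side');crop(f,210,150,410,300,4,'pics/s14.png')"
```

```text
t 14.87 pos [ 0.6547 -0.0375  0.1706] tilt [-1.e+00  5.e-04 -3.e-04] jaw 92.8 q6 -1.762 w 0.0004 F [-0.6 -0.2 -0.7]
shift [-0.0014 -0.0031  0.0002] twist 0.05
```

View pics/s14.png

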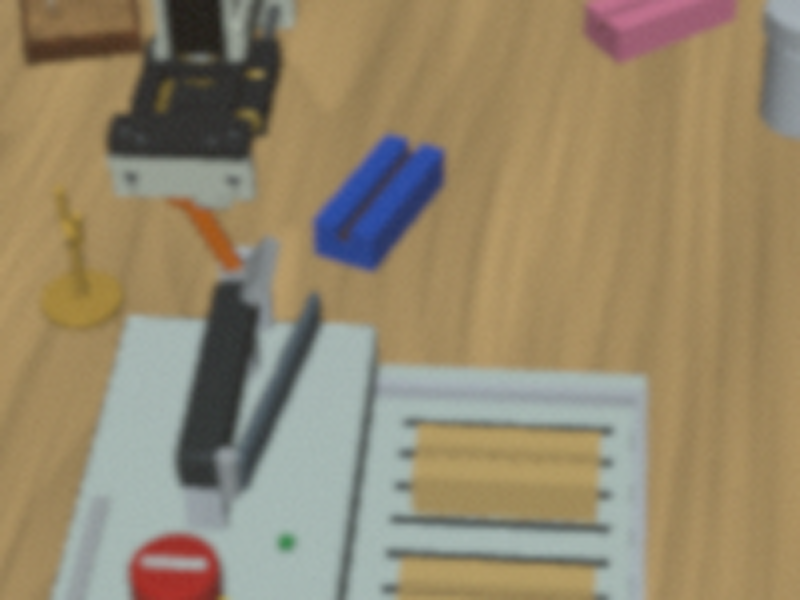

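>>> jog_arm --motion '[{"dx":0,"dy":-0.002,"dz":0,"twist":0},{"dx":0,"dy":-0.004,"dz":0,"twist":0},{"dx":0,"dy":-0.005,"dz":0,"twist":0},{"dx":0,"dy":-0.005,"dz":0,"twist":0}]'

```text
t: 15.25
eef_pos: [0.6575, -0.0374, 0.1713]
ee_rot: [1.519, 1.57, 3.138]
force: [-2.7, -0.2, -1.7]
width: 0.0005
```

>>> jog_arm --motion '[{"dx":0,"dy":0.01,"dz":0,"twist":0},{"dx":-0.02,"dy":0.025,"dz":0,"twist":0},{"dx":-0.05,"dy":0.03,"dz":0,"twist":0},{"dx":-0.08,"dy":0.03,"dz":0,"twist":0},{"dx":-0.08,"dy":0.03,"dz":0,"twist":0},{"dx":-0.08,"dy":0.03,"dz":0,"twist":0}]'

```text
t: 15.75
eef_pos: [0.6291, -0.0386, 0.255]
ee_rot: [-1.456, 1.564, 0.164]
force: [-0.4, -0.3, -0.6]
width: 0.0004
```

```bash
python3 -c "
from h import *
go(W(.155,-.065,.25),2.75)
f=arm.grab_frame('side');crop(f,210,150,410,300,4,'pics/s15.png')
print(proj('side',[W(.165+.075*np.sin(a-.5),-.145,.1+.075*np.cos(a-.5)) for a in (.8,.9,1.)]))"
```

```text
t 15.75 pos [ 0.6291 -0.0386  0.255 ] tilt [-1.0e+00 -6.9e-03  8.0e-04] jaw 92.82 q6 -1.77 w 0.0004 F [-0.4 -0.3 -0.6]
shift [ 0.0051 -0.0029  0.0801] twist -89.93
[[259.83683959 193.60865405]
 [256.9874649  194.35772846]
 [254.29377739 195.34027901]]
```

View pics/s15.png

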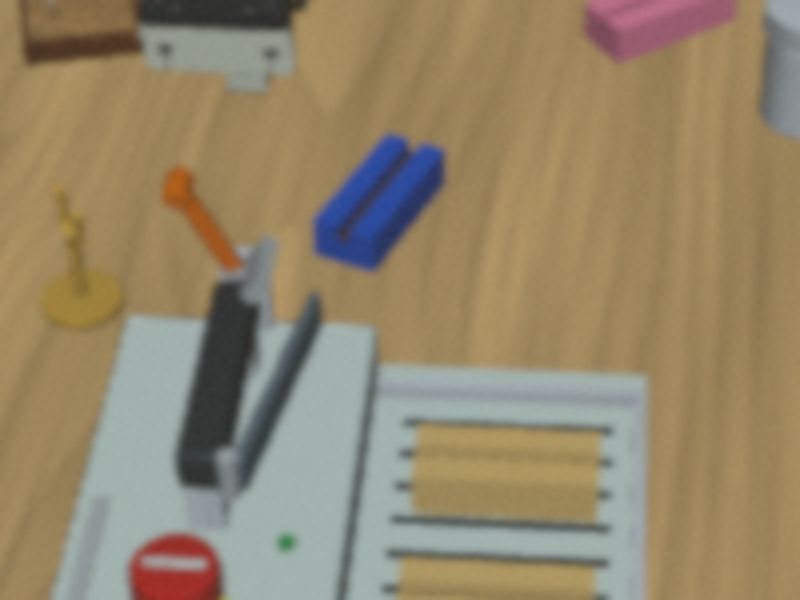

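>>> jog_arm --motion '[{"dx":0,"dy":-0.003,"dz":0.02,"twist":-7},{"dx":0,"dy":-0.003,"dz":0.04,"twist":-14},{"dx":0,"dy":-0.003,"dz":0.06,"twist":-21},{"dx":0,"dy":-0.003,"dz":0.08,"twist":-28},{"dx":0,"dy":-0.003,"dz":0.08,"twist":-35},{"dx":0,"dy":-0.003,"dz":0.08,"twist":-42},{"dx":0,"dy":-0.003,"dz":0.08,"twist":-49},{"dx":0,"dy":-0.003,"dz":0.08,"twist":-56},{"dx":0,"dy":-0.003,"dz":0.08,"twist":-63},{"dx":0,"dy":-0.003,"dz":0.08,"twist":-70},{"dx":0,"dy":-0.003,"dz":0.08,"twist":-77},{"dx":0,"dy":-0.003,"dz":0.08,"twist":-84},{"dx":0,"dy":-0.003,"dz":0.08,"twist":-90},{"dx":0,"dy":-0.003,"dz":0.08,"twist":-90},{"dx":0,"dy":-0.003,"dz":0.08,"twist":-90}]' --gripper 0.0876

```text
t: 17.05
eef_pos: [0.6268, 0.0412, 0.2507]
ee_rot: [0.218, 1.57, -2.878]
force: [0.3, 0.7, 0.8]
width: 0.0869
```

```bash
python3 -c "
from h import *
go(W(.155,-.065,.14),2.75)
f=arm.grab_frame('side');crop(f,210,130,410,280,4,'pics/s16.png')"
```

```text
t 17.05 pos [0.6268 0.0412 0.2507] tilt [-1.e+00  2.e-04  1.e-03] jaw -177.39 q6 -0.33 w 0.0869 F [0.3 0.7 0.8]
shift [ 0.1107 -0.0003 -0.0014] twist -0.14
```

View pics/s16.png

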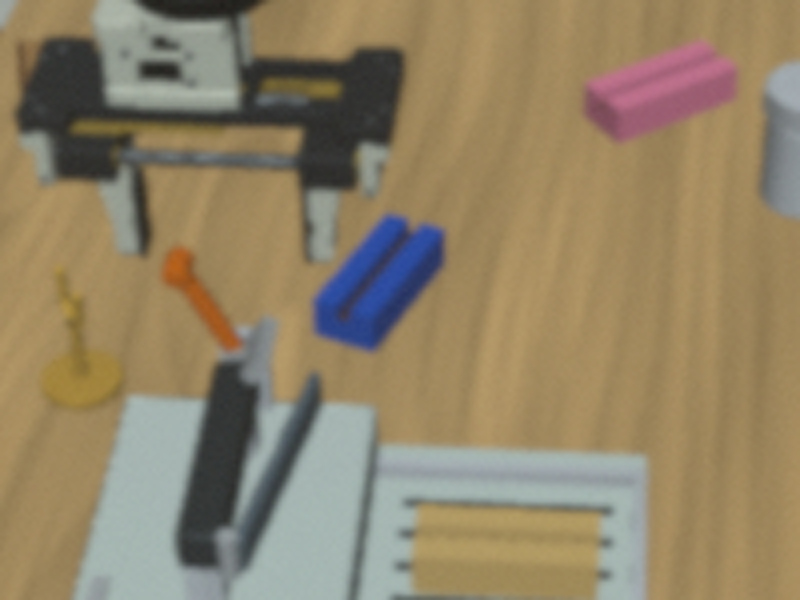

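>>> jog_arm --motion '[{"dx":0.03,"dy":0,"dz":-0.001,"twist":0},{"dx":0.06,"dy":0,"dz":-0.001,"twist":0},{"dx":0.09,"dy":0,"dz":-0.001,"twist":0},{"dx":0.11,"dy":0,"dz":-0.001,"twist":0},{"dx":0.11,"dy":0,"dz":-0.001,"twist":0},{"dx":0.11,"dy":0,"dz":-0.001,"twist":0}]'

```text
t: 17.6
eef_pos: [0.6277, 0.041, 0.1408]
ee_rot: [0.447, 1.568, -2.647]
force: [-0.3, 0.2, 1.6]
width: 0.0873
```

```bash
python3 -c "
from h import *
go(W(.155,-.065,.09),2.75)
f=arm.grab_frame('side');crop(f,210,180,360,300,5,'pics/s17.png')
print((proj('side',[W(.155+e*.0438,-.065-.0095,.1307) for e in (-1,1)])-(210,180))*5)
"
```

```text
t 17.6 pos [0.6277 0.041  0.1408] tilt [-1.      0.0011  0.0022] jaw -177.31 q6 -0.328 w 0.0873 F [-0.3  0.2  1.6]
shift [ 0.0508 -0.0005 -0.0005] twist -0.06
[[394.55638064 237.31144032]
 [207.60301049 229.19819704]]
```

View pics/s17.png

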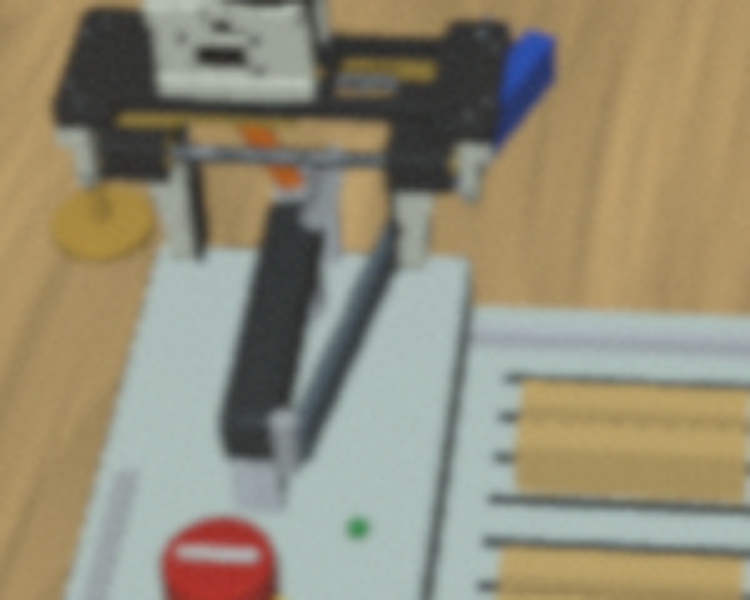

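```bash
python3 -c "
from h import *
P=[W(.179,.0125,.112),W(.151,.0125,.112),W(.123,-.065,.112),W(.179,-.065,.112),W(.112,-.0745,.09),W(.112,-.0745,.112)]
f=arm.grab_frame('side')
q=(proj('side',P)-(210,180))*5;print(q.round())
im=cv2.resize(f[180:300,210:360,::-1],None,fx=5,fy=5,interpolation=cv2.INTER_CUBIC)
for p in q: cv2.circle(im,tuple(int(v) for v in p),3,(0,255,0),-1)
cv2.imwrite('pics/s18.png',im)"
```

```text
[[222. 389.]
 [284. 392.]
 [369. 280.]
 [250. 275.]
 [397. 303.]
 [395. 268.]]
```

View pics/s18.png

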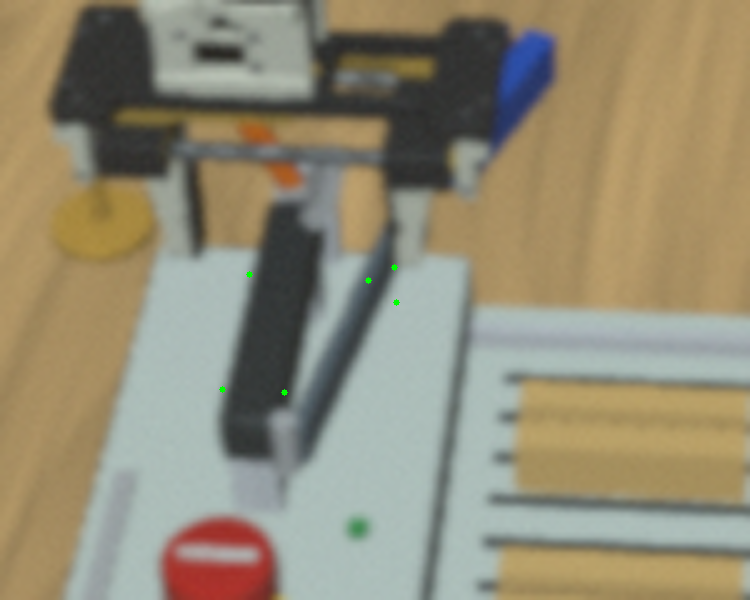

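>>> jog_arm --motion '[{"dx":0.015,"dy":0,"dz":0,"twist":0},{"dx":0.03,"dy":0,"dz":0,"twist":0},{"dx":0.04,"dy":0,"dz":0,"twist":0},{"dx":0.05,"dy":0,"dz":0,"twist":0},{"dx":0.05,"dy":0,"dz":-0.0025,"twist":0},{"dx":0.05,"dy":0,"dz":-0.0025,"twist":0}]'

```text
t: 18.2
eef_pos: [0.6313, 0.0415, 0.0919]
ee_rot: [2.555, 1.57, -0.537]
force: [0.8, 0.8, 0.3]
width: 0.0873
```

```bash
python3 -c "
from h import *
go(W(.157,-.065,.09),2.75)
f=arm.grab_frame('side');crop(f,210,180,360,300,5,'pics/s19.png')
"
```

```text
t 18.2 pos [0.6313 0.0415 0.0919] tilt [-1.e+00  3.e-04 -4.e-04] jaw -177.19 q6 -0.325 w 0.0873 F [0.8 0.8 0.3]
shift [ 0.0019 -0.0002  0.0013] twist 0.06
```

View pics/s19.png

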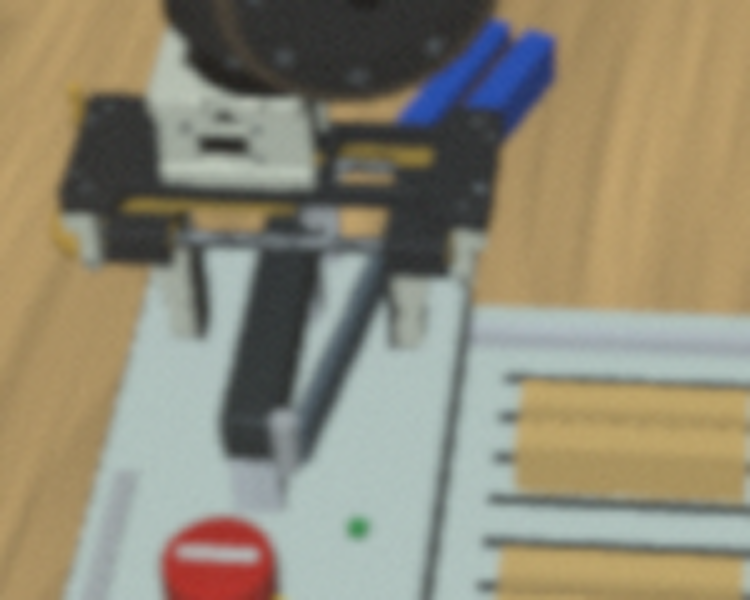

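>>> jog_arm --motion '[{"dx":0,"dy":0,"dz":0,"twist":0},{"dx":0,"dy":0,"dz":0,"twist":0},{"dx":0,"dy":0,"dz":0,"twist":0},{"dx":0,"dy":0,"dz":0,"twist":0},{"dx":0,"dy":0,"dz":0,"twist":0},{"dx":0,"dy":0,"dz":0,"twist":0},{"dx":0,"dy":0,"dz":0,"twist":0},{"dx":0,"dy":0,"dz":0,"twist":0},{"dx":0,"dy":0,"dz":0,"twist":0},{"dx":0,"dy":0,"dz":0,"twist":0}]' --gripper 0.03 --newtons 30

```text
t: 19.08
eef_pos: [0.6342, 0.0408, 0.0912]
ee_rot: [2.99, 1.565, -0.102]
force: [15.9, -7.0, -14.2]
width: 0.0398
```

```bash
python3 -c "
from h import *
go(W(.157,-.065,.09),2.75)
f=arm.grab_frame('side');crop(f,210,180,360,300,5,'pics/s20.png')
"
```

```text
t 19.08 pos [0.6342 0.0408 0.0912] tilt [-1.0e+00  8.0e-04 -5.4e-03] jaw -177.16 q6 -0.325 w 0.0398 F [ 15.9  -7.  -14.2]
shift [ 0.0012 -0.001   0.0041] twist 0.09
```

View pics/s20.png

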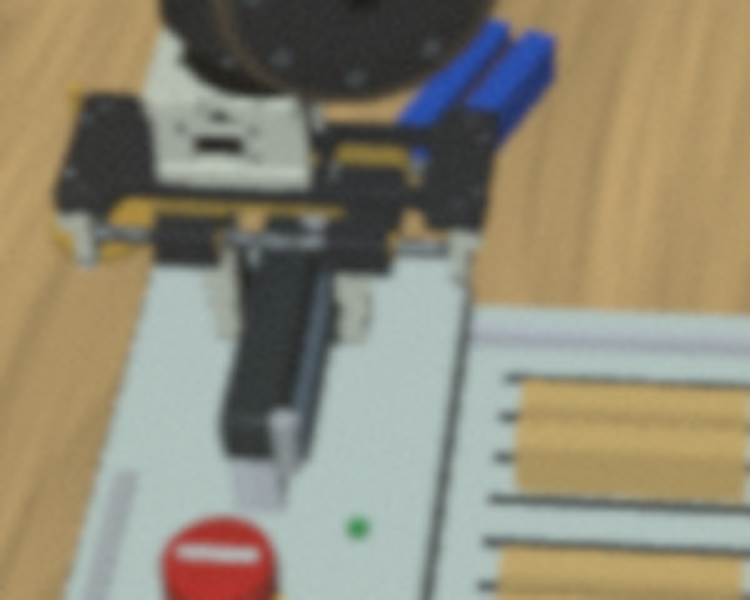

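>>> jog_arm --motion '[{"dx":0,"dy":0,"dz":-0.002,"twist":0},{"dx":0,"dy":0,"dz":-0.002,"twist":0},{"dx":0,"dy":0,"dz":-0.002,"twist":0},{"dx":0,"dy":0,"dz":-0.002,"twist":0},{"dx":0,"dy":0,"dz":-0.002,"twist":0},{"dx":0,"dy":0,"dz":-0.002,"twist":0},{"dx":0,"dy":0,"dz":-0.002,"twist":0},{"dx":0,"dy":0,"dz":-0.002,"twist":0},{"dx":0,"dy":0,"dz":-0.002,"twist":0},{"dx":0,"dy":0,"dz":-0.002,"twist":0},{"dx":0,"dy":0,"dz":-0.002,"twist":0},{"dx":0,"dy":0,"dz":-0.002,"twist":0},{"dx":0,"dy":0,"dz":-0.002,"twist":0}]'

```text
t: 20.22
eef_pos: [0.6342, 0.0408, 0.0912]
ee_rot: [2.707, 1.568, -0.385]
force: [7.2, -5.8, -7.2]
width: 0.0395
```

>>> jog_arm --motion '[{"dx":0,"dy":0,"dz":0,"twist":0},{"dx":0,"dy":0,"dz":0,"twist":0},{"dx":0,"dy":0,"dz":0,"twist":0},{"dx":0,"dy":0,"dz":0,"twist":0},{"dx":0,"dy":0,"dz":0,"twist":0},{"dx":0,"dy":0,"dz":0,"twist":0},{"dx":0,"dy":0,"dz":0,"twist":0},{"dx":0,"dy":0,"dz":0,"twist":0},{"dx":0,"dy":0,"dz":0,"twist":0},{"dx":0,"dy":0,"dz":0,"twist":0},{"dx":0,"dy":0,"dz":0,"twist":0},{"dx":0,"dy":0,"dz":0,"twist":0},{"dx":0,"dy":0,"dz":0,"twist":0}]'

```text
t: 21.3
eef_pos: [0.6342, 0.0407, 0.0912]
ee_rot: [2.709, 1.568, -0.383]
force: [8.1, -6.8, -8.1]
width: 0.0397
```

>>> jog_arm --motion '[{"dx":0,"dy":0,"dz":0,"twist":0},{"dx":0,"dy":0,"dz":0,"twist":0},{"dx":0,"dy":0,"dz":0,"twist":0},{"dx":0,"dy":0,"dz":0,"twist":0},{"dx":0,"dy":0,"dz":0,"twist":0},{"dx":0,"dy":0,"dz":0,"twist":0},{"dx":0,"dy":0,"dz":0,"twist":0},{"dx":0,"dy":0,"dz":0,"twist":0}]'

```text
t: 21.97
eef_pos: [0.6342, 0.0408, 0.0912]
ee_rot: [2.701, 1.569, -0.391]
force: [6.7, -6.0, -7.3]
width: 0.0396
```

>>> jog_arm --motion '[{"dx":0,"dy":0,"dz":0,"twist":0},{"dx":0,"dy":0,"dz":0,"twist":0},{"dx":0,"dy":0,"dz":0,"twist":0},{"dx":0,"dy":0,"dz":0.002,"twist":0},{"dx":0,"dy":0,"dz":0.003,"twist":0},{"dx":0,"dy":0,"dz":0.003,"twist":0},{"dx":0,"dy":0,"dz":0.003,"twist":0},{"dx":0,"dy":0,"dz":0.003,"twist":0}]' --gripper 0.0876

```text
t: 22.63
eef_pos: [0.6303, 0.0415, 0.0919]
ee_rot: [-3.091, 1.57, 0.1]
force: [0.2, -0.4, 0.6]
width: 0.0853
```

>>> jog_arm --motion '[{"dx":-0.02,"dy":0,"dz":0,"twist":0},{"dx":-0.05,"dy":0,"dz":0,"twist":0},{"dx":-0.08,"dy":0,"dz":0,"twist":0},{"dx":-0.11,"dy":0,"dz":0,"twist":0},{"dx":-0.11,"dy":0,"dz":0,"twist":0},{"dx":-0.11,"dy":0,"dz":0,"twist":0}]'

```text
t: 23.13
eef_pos: [0.6311, 0.0416, 0.2041]
ee_rot: [-2.894, 1.566, 0.297]
force: [-0.4, -0.1, -1.1]
width: 0.0873
```

```bash
python3 -c "
from h import *
go(W(.165,.105,.15),2.75)
f=arm.grab_frame('side');crop(f,210,180,360,330,4,'pics/s21.png')
print(proj('side',[W(.165,.105,.111),W(.165,.105,.062)]),proj('top',[W(.165,.105,.111)]))
"
```

```text
t 23.13 pos [0.6311 0.0416 0.2041] tilt [-1.     -0.0012 -0.0049] jaw -177.2 q6 -0.326 w 0.0873 F [-0.4 -0.1 -1.1]
shift [ 0.0543 -0.1699 -0.0069] twist 0.05
[[253.81741174 288.59830013]
 [255.77667538 304.21295112]] [[250.63349272 204.82879019]]
```

View pics/s21.png

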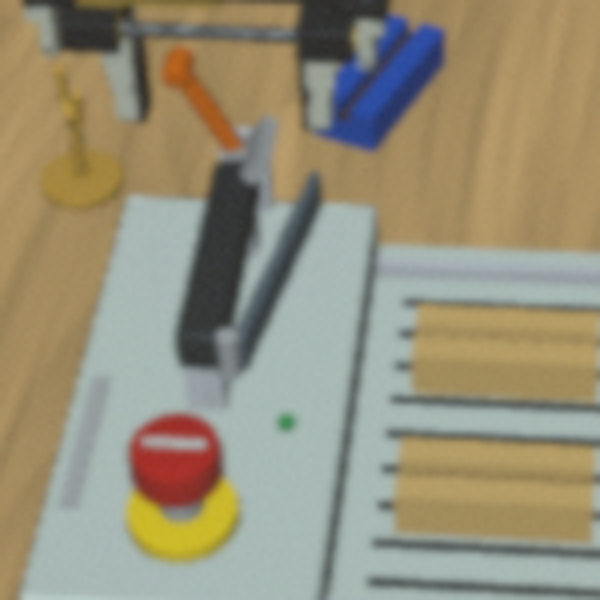

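>>> jog_arm --motion '[{"dx":0,"dy":-0.03,"dz":-0.002,"twist":0},{"dx":0,"dy":-0.07,"dz":-0.004,"twist":0},{"dx":0,"dy":-0.11,"dz":-0.006,"twist":0},{"dx":0,"dy":-0.145,"dz":-0.008,"twist":0},{"dx":0,"dy":-0.172,"dz":-0.008,"twist":0},{"dx":0.03,"dy":-0.172,"dz":-0.008,"twist":0},{"dx":0.06,"dy":-0.172,"dz":-0.008,"twist":0},{"dx":0.068,"dy":-0.172,"dz":-0.008,"twist":0},{"dx":0.068,"dy":-0.172,"dz":-0.008,"twist":0},{"dx":0.068,"dy":-0.172,"dz":-0.008,"twist":0},{"dx":0.068,"dy":-0.172,"dz":-0.008,"twist":0},{"dx":0.068,"dy":-0.172,"dz":-0.008,"twist":0}]' --gripper 0.0

```text
t: 24.18
eef_pos: [0.6303, 0.2136, 0.1354]
ee_rot: [-2.729, 1.568, 0.461]
force: [0.4, -0.1, 1.0]
width: 0.0129
```

```bash
python3 -c "
from h import *
go(W(.166,.107,.11),2.75)
f=arm.grab_frame('side');crop(f,210,180,360,330,4,'pics/s22.png')
"
```

```text
t 24.18 pos [0.6303 0.2136 0.1354] tilt [-1.     -0.0011 -0.0025] jaw -177.22 q6 -0.571 w 0.0129 F [ 0.4 -0.1  1. ]
shift [ 0.0254 -0.0002 -0.0004] twist 0.03
```

View pics/s22.png

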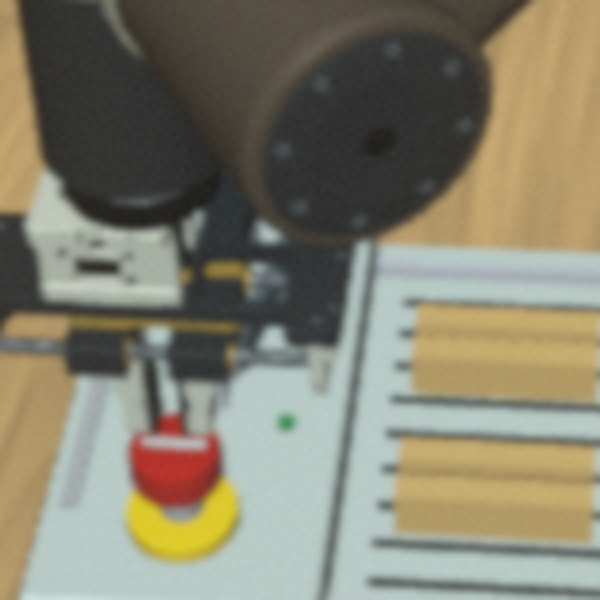

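>>> jog_arm --motion '[{"dx":0.008,"dy":0,"dz":0,"twist":0},{"dx":0.014,"dy":0,"dz":0,"twist":0},{"dx":0.018,"dy":0,"dz":0,"twist":0},{"dx":0.022,"dy":0,"dz":0,"twist":0},{"dx":0.025,"dy":0,"dz":0,"twist":0},{"dx":0.0265,"dy":0,"dz":0,"twist":0},{"dx":0.0265,"dy":0,"dz":0,"twist":0},{"dx":0.0265,"dy":0,"dz":0,"twist":0}]'

```text
t: 24.9
eef_pos: [0.6302, 0.2138, 0.1101]
ee_rot: [-3.021, 1.568, 0.17]
force: [-5.7, -0.0, 21.1]
width: 0.0006
```

```bash
python3 -c "
from h import *
go(W(.166,.107,.11),2.75)
"
```

```text
t 24.9 pos [0.6302 0.2138 0.1101] tilt [-1.e+00 -4.e-04 -3.e-03] jaw -177.13 q6 -0.571 w 0.0006 F [-5.7 -0.  21.1]
shift [ 0.0001  0.     -0.0006] twist 0.12
```

>>> jog_arm --motion '[{"dx":-0.01,"dy":0,"dz":0,"twist":0},{"dx":-0.03,"dy":0,"dz":0,"twist":0},{"dx":-0.055,"dy":0,"dz":0,"twist":0},{"dx":-0.07,"dy":0,"dz":0,"twist":0},{"dx":-0.07,"dy":0,"dz":0,"twist":0},{"dx":-0.07,"dy":0,"dz":0,"twist":0},{"dx":-0.07,"dy":0,"dz":0,"twist":0}]' --gripper 0.0876

```text
t: 25.48
eef_pos: [0.6286, 0.2133, 0.1759]
ee_rot: [0.242, 1.569, -2.851]
force: [-1.1, -0.0, 0.2]
width: 0.0415
```

```bash
python3 -c "
from h import *
go(W(.166,.107,.085),2.75)
f=arm.grab_frame('side');crop(f,210,180,360,330,4,'pics/s23.png')
"
```

```text
t 25.48 pos [0.6286 0.2133 0.1759] tilt [-1.0e+00  4.0e-04  1.6e-03] jaw -177.22 q6 -0.571 w 0.0415 F [-1.1 -0.   0.2]
shift [ 0.0909 -0.0005 -0.0023] twist 0.03
```

View pics/s23.png

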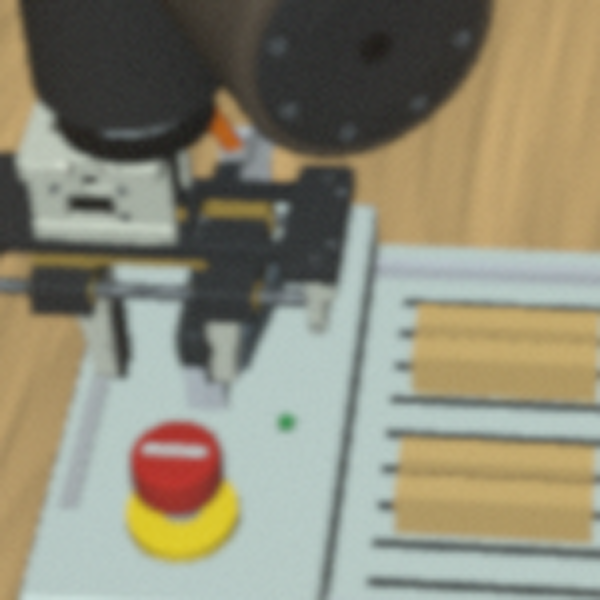

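>>> jog_arm --motion '[{"dx":0,"dy":0,"dz":-0.002,"twist":0},{"dx":0,"dy":0,"dz":-0.002,"twist":0},{"dx":0,"dy":0,"dz":-0.002,"twist":0},{"dx":0,"dy":0,"dz":-0.002,"twist":0},{"dx":0,"dy":0,"dz":-0.002,"twist":0},{"dx":0.03,"dy":0,"dz":-0.002,"twist":0},{"dx":0.04,"dy":0,"dz":-0.002,"twist":0},{"dx":0.04,"dy":0,"dz":-0.002,"twist":0}]'

```text
t: 26.2
eef_pos: [0.6293, 0.2127, 0.1339]
ee_rot: [0.417, 1.565, -2.677]
force: [-0.9, -0.5, -0.0]
width: 0.0871
```

```bash
python3 -c "
from h import *
go(W(.166,.107,.085),2.75)
f=arm.grab_frame('side');crop(f,210,180,360,330,4,'pics/s24.png')
"
```

```text
t 26.2 pos [0.6293 0.2127 0.1339] tilt [-1.      0.0023  0.0053] jaw -177.23 q6 -0.569 w 0.0871 F [-0.9 -0.5 -0. ]
shift [ 0.0489 -0.0012 -0.0018] twist 0.02
```

View pics/s24.png

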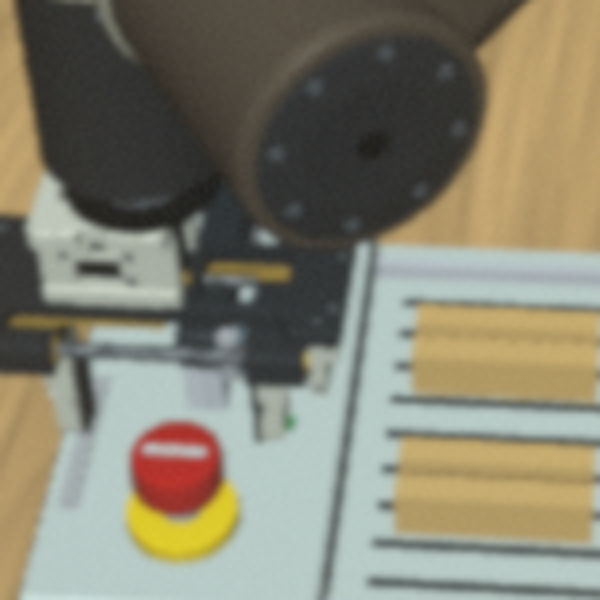

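>>> jog_arm --motion '[{"dx":0.015,"dy":0,"dz":-0.001,"twist":0},{"dx":0.03,"dy":0,"dz":-0.001,"twist":0},{"dx":0.04,"dy":0,"dz":-0.001,"twist":0},{"dx":0.049,"dy":0,"dz":-0.001,"twist":0},{"dx":0.049,"dy":0,"dz":-0.001,"twist":0},{"dx":0.049,"dy":0,"dz":-0.001,"twist":0}]'

```text
t: 26.75
eef_pos: [0.6324, 0.2137, 0.0882]
ee_rot: [1.193, 1.57, -1.899]
force: [0.0, -0.7, -0.0]
width: 0.0875
```

>>> jog_arm --motion '[{"dx":0,"dy":0,"dz":0,"twist":0},{"dx":0,"dy":0,"dz":0,"twist":0},{"dx":0,"dy":0,"dz":0,"twist":0},{"dx":0,"dy":0,"dz":0,"twist":0},{"dx":0,"dy":0,"dz":0,"twist":0},{"dx":0,"dy":0,"dz":0,"twist":0},{"dx":0,"dy":0,"dz":0,"twist":0},{"dx":0,"dy":0,"dz":0,"twist":0}]' --gripper 0.03 --newtons 25

```text
t: 27.42
eef_pos: [0.6314, 0.2136, 0.0881]
ee_rot: [0.194, 1.569, -2.899]
force: [-5.4, 0.1, 4.4]
width: 0.0493
```

```bash
python3 -c "
from h import *
go(W(.166,.107,.085),2.75)
f=arm.grab_frame('side');crop(f,210,180,360,330,4,'pics/s25.png')
"
```

```text
t 27.42 pos [0.6314 0.2136 0.0881] tilt [-1.0e+00  3.0e-04  1.4e-03] jaw -177.21 q6 -0.569 w 0.0493 F [-5.4  0.1  4.4]
shift [ 0.0031 -0.0003  0.0006] twist 0.04
```

View pics/s25.png

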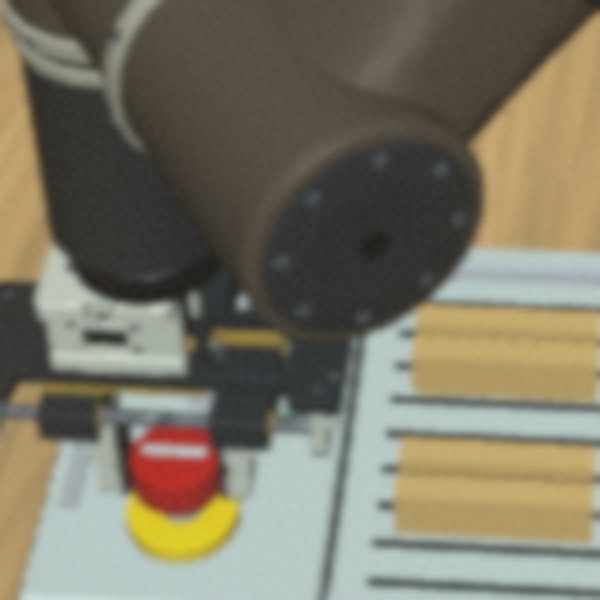

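>>> jog_arm --motion '[{"dx":0,"dy":0,"dz":0,"twist":4},{"dx":0,"dy":0,"dz":0,"twist":8},{"dx":0,"dy":0,"dz":0,"twist":12},{"dx":0,"dy":0,"dz":0,"twist":16},{"dx":0,"dy":0,"dz":0,"twist":20},{"dx":0,"dy":0,"dz":0,"twist":24},{"dx":0,"dy":0,"dz":0,"twist":28},{"dx":0,"dy":0,"dz":0,"twist":32},{"dx":0,"dy":0,"dz":0,"twist":36},{"dx":0,"dy":0,"dz":0,"twist":40},{"dx":0,"dy":0,"dz":0,"twist":44},{"dx":0,"dy":0,"dz":0,"twist":48},{"dx":0,"dy":0,"dz":0,"twist":52},{"dx":0,"dy":0,"dz":0,"twist":56},{"dx":0,"dy":0,"dz":0,"twist":58},{"dx":0,"dy":0,"dz":0,"twist":58},{"dx":0,"dy":0,"dz":0,"twist":58}]'

```text
t: 28.88
eef_pos: [0.63, 0.2141, 0.0875]
ee_rot: [1.011, 1.567, -3.094]
force: [-10.1, 4.0, 4.7]
width: 0.0497
```

```bash
python3 -c "
from h import *
go(W(.166,.107,.085),2.75)
f=arm.grab_frame('side');crop(f,210,180,360,330,4,'pics/s26.png')
"
```

```text
t 28.88 pos [0.63   0.2141 0.0875] tilt [-1.      0.0031  0.0019] jaw 124.78 q6 -1.581 w 0.0497 F [-10.1   4.    4.7]
shift [ 0.0025 -0.0005 -0.0006] twist -57.97
```

View pics/s26.png

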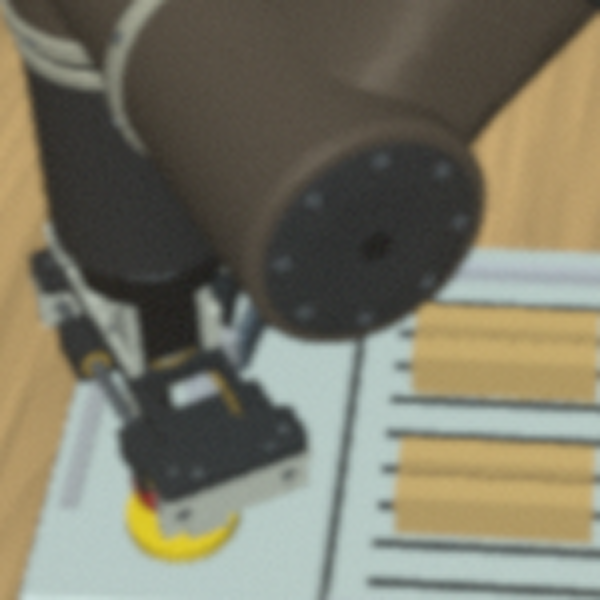

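Open and raise, then look at the head.

>>> jog_arm --motion '[{"dx":0,"dy":0,"dz":0,"twist":0},{"dx":0,"dy":0,"dz":0,"twist":0},{"dx":0,"dy":0,"dz":0,"twist":0},{"dx":0,"dy":0,"dz":0,"twist":0},{"dx":0,"dy":0,"dz":0,"twist":0},{"dx":0,"dy":0,"dz":0,"twist":0}]' --gripper 0.08

```text
t: 29.43
eef_pos: [0.6324, 0.2135, 0.088]
ee_rot: [-2.913, 1.571, -0.735]
force: [0.2, 0.1, -0.3]
width: 0.0789
```

>>> jog_arm --motion '[{"dx":-0.02,"dy":0,"dz":0,"twist":0},{"dx":-0.05,"dy":0,"dz":0,"twist":0},{"dx":-0.09,"dy":0,"dz":0,"twist":0},{"dx":-0.12,"dy":0,"dz":0,"twist":0},{"dx":-0.15,"dy":0,"dz":0,"twist":0},{"dx":-0.15,"dy":0,"dz":0,"twist":0},{"dx":-0.15,"dy":0,"dz":0,"twist":0}]'

```text
t: 30.02
eef_pos: [0.6332, 0.2141, 0.2406]
ee_rot: [-1.603, 1.566, 0.575]
force: [-0.6, 0.2, -1.0]
width: 0.08
```

```bash
python3 -c "
from h import *
go(W(.255,-.05,.236),92.75)
f=arm.grab_frame('side');crop(f,210,180,360,330,4,'pics/s27.png')
"
```

```text
t 30.02 pos [0.6332 0.2141 0.2406] tilt [-1.0e+00 -4.7e-03 -2.0e-04] jaw 124.79 q6 -1.581 w 0.08 F [-0.6  0.2 -1. ]
shift [ 0.0046  0.01   -0.1792] twist 32.04
```

View pics/s27.png

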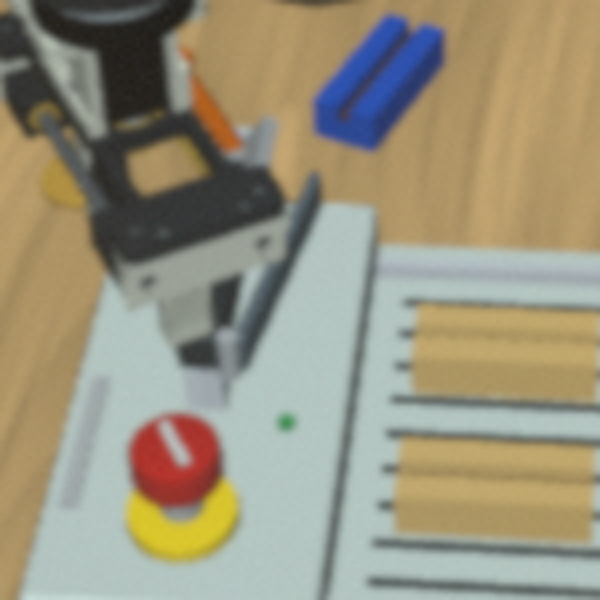

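```bash
python3 -c "
from h import *
go(W(.25,-.145,.236),92.75)
"
```

```text
t 30.07 pos [0.6323 0.2137 0.2386] tilt [-1.0e+00 -1.4e-03  3.0e-04] jaw 124.79 q6 -1.581 w 0.0798 F [-0.2  0.4 -1.5]
shift [ 0.0024  0.0637 -0.2572] twist 32.04
```

>>> jog_arm --motion '[{"dx":0,"dy":0.007,"dz":-0.03,"twist":3.5},{"dx":0,"dy":0.016,"dz":-0.065,"twist":7},{"dx":0,"dy":0.025,"dz":-0.1,"twist":11},{"dx":0,"dy":0.034,"dz":-0.135,"twist":15},{"dx":0,"dy":0.042,"dz":-0.17,"twist":19},{"dx":0,"dy":0.05,"dz":-0.205,"twist":23},{"dx":0,"dy":0.058,"dz":-0.235,"twist":27},{"dx":0,"dy":0.064,"dz":-0.257,"twist":30},{"dx":0,"dy":0.064,"dz":-0.257,"twist":32},{"dx":0,"dy":0.064,"dz":-0.257,"twist":32},{"dx":0,"dy":0.064,"dz":-0.257,"twist":32},{"dx":0,"dy":0.064,"dz":-0.257,"twist":32}]' --gripper 0.0

```text
t: 31.07
eef_pos: [0.726, -0.0333, 0.237]
ee_rot: [1.597, 1.569, -3.064]
force: [-0.0, 0.4, 0.3]
width: 0.0056
```

```bash
python3 -c "
from h import *
go(W(.25,-.145,.172),92.75)
f=arm.grab_frame('side');crop(f,190,120,390,270,4,'pics/s28.png')
"
```

```text
t 31.07 pos [ 0.726  -0.0333  0.237 ] tilt [-1.      0.0015 -0.    ] jaw 92.9 q6 -1.741 w 0.0056 F [-0.   0.4  0.3]
shift [ 0.065  -0.0009 -0.0006] twist 0.15
```

View pics/s28.png

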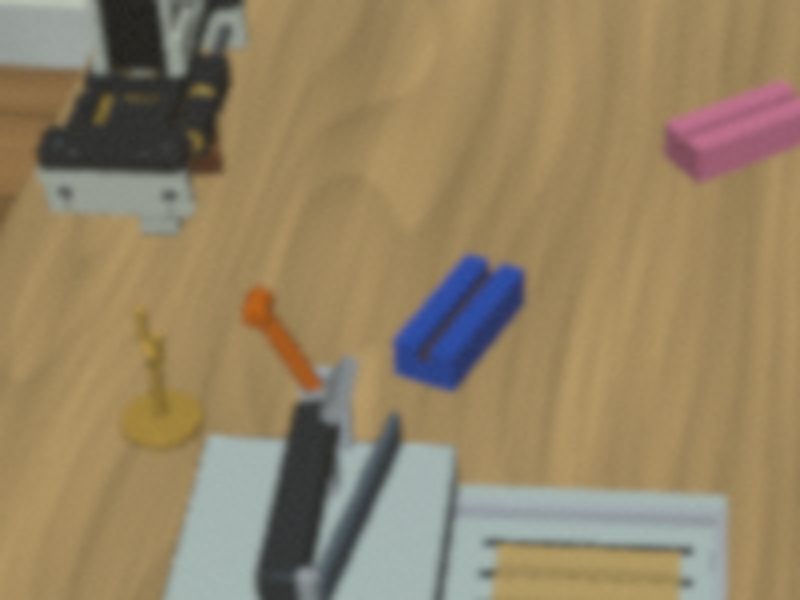

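>>> jog_arm --motion '[{"dx":0.03,"dy":0,"dz":-0.001,"twist":0},{"dx":0.065,"dy":0,"dz":-0.001,"twist":0},{"dx":0.065,"dy":0,"dz":-0.001,"twist":0},{"dx":0.065,"dy":0.01,"dz":-0.001,"twist":0},{"dx":0.065,"dy":0.02,"dz":-0.001,"twist":0},{"dx":0.065,"dy":0.03,"dz":-0.001,"twist":0},{"dx":0.065,"dy":0.04,"dz":-0.001,"twist":0},{"dx":0.065,"dy":0.05,"dz":-0.001,"twist":0},{"dx":0.065,"dy":0.06,"dz":-0.001,"twist":0},{"dx":0.065,"dy":0.07,"dz":-0.001,"twist":0},{"dx":0.065,"dy":0.08,"dz":-0.001,"twist":0},{"dx":0.065,"dy":0.088,"dz":-0.001,"twist":0},{"dx":0.065,"dy":0.094,"dz":-0.001,"twist":0},{"dx":0.065,"dy":0.098,"dz":-0.001,"twist":0},{"dx":0.065,"dy":0.098,"dz":-0.001,"twist":0}]'

```text
t: 32.37
eef_pos: [0.6282, -0.0396, 0.1731]
ee_rot: [-1.449, 1.57, 0.171]
force: [1.1, 0.3, -0.5]
width: 0.0004
```

```bash
python3 -c "
from h import *
go(W(.149,-.145,.172),92.75)
f=arm.grab_frame('side');crop(f,190,120,390,270,4,'pics/s29.png')
"
```

```text
t 32.37 pos [ 0.6282 -0.0396  0.1731] tilt [-1.e+00 -6.e-04  1.e-04] jaw 92.8 q6 -1.769 w 0.0004 F [ 1.1  0.3 -0.5]
shift [0.0011 0.0023 0.0011] twist 0.05
```

View pics/s29.png

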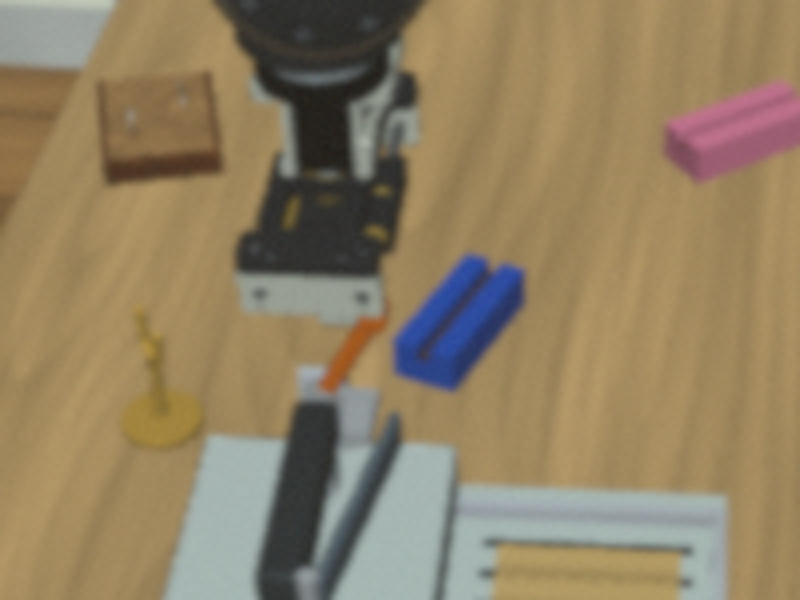

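Nearly back; push a little further, then back off and rise.

>>> jog_arm --motion '[{"dx":0,"dy":0.003,"dz":0,"twist":0},{"dx":0,"dy":0.006,"dz":0,"twist":0},{"dx":0,"dy":0.006,"dz":0,"twist":0},{"dx":0,"dy":0.006,"dz":0,"twist":0}]'

```text
t: 32.75
eef_pos: [0.6273, -0.0392, 0.1739]
ee_rot: [-1.524, 1.562, 0.096]
force: [17.2, 0.8, -7.7]
width: 0.0006
```

>>> jog_arm --motion '[{"dx":0,"dy":-0.01,"dz":0,"twist":0},{"dx":-0.01,"dy":-0.025,"dz":0,"twist":0},{"dx":-0.04,"dy":-0.03,"dz":0,"twist":0},{"dx":-0.08,"dy":-0.03,"dz":0,"twist":0},{"dx":-0.12,"dy":-0.03,"dz":0,"twist":0},{"dx":-0.12,"dy":-0.03,"dz":0,"twist":0},{"dx":-0.12,"dy":-0.03,"dz":0,"twist":0},{"dx":-0.12,"dy":-0.03,"dz":0,"twist":0}]'

```text
t: 33.42
eef_pos: [0.6518, -0.0385, 0.2926]
ee_rot: [1.411, 1.569, 3.031]
force: [0.1, -0.3, -0.0]
width: 0.0009
```

```bash
python3 -c "
from h import *
go(W(.149,-.145,.172),92.75)
f=arm.grab_frame('side');crop(f,190,150,390,350,3,'pics/s30.png');cv2.imwrite('pics/s30f.png',f[:,:,::-1])
f=arm.grab_frame('top');crop(f,100,100,500,360,2,'pics/t30.png')
print(proj('side',[W(.165+.075*np.sin(a-.5),-.145,.1+.075*np.cos(a-.5)) for a in (0,.1,.2,.3)]))
"
```

```text
t 33.42 pos [ 0.6518 -0.0385  0.2926] tilt [-1.0e+00  1.9e-03  3.0e-04] jaw 92.78 q6 -1.761 w 0.0009 F [ 0.1 -0.3 -0. ]
shift [0.1206 0.0257 0.001 ] twist 0.03
[[284.31880963 196.52376743]
 [281.41297849 195.31706725]
 [278.39518999 194.33549115]
 [275.29849278 193.5904432 ]]
```

View pics/s30.png

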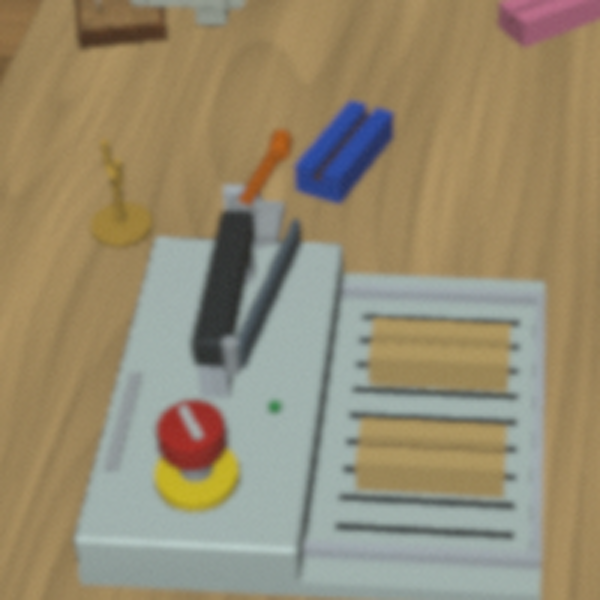

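View pics/t30.png

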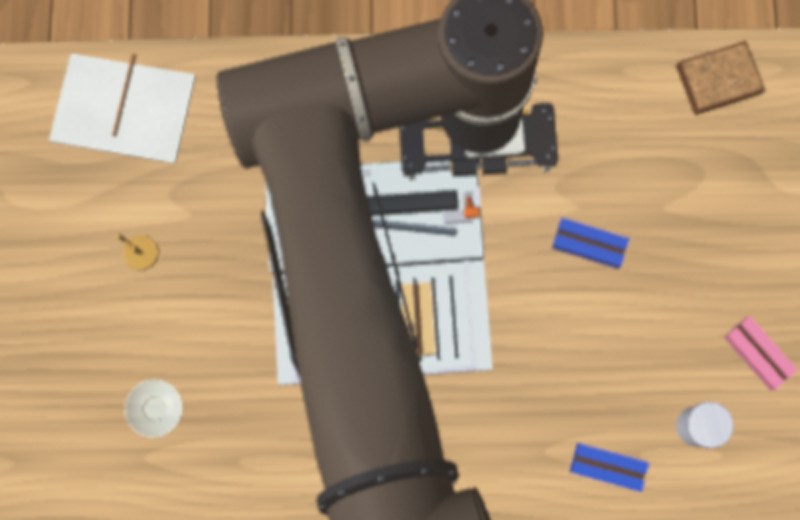

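View pics/s30f.png

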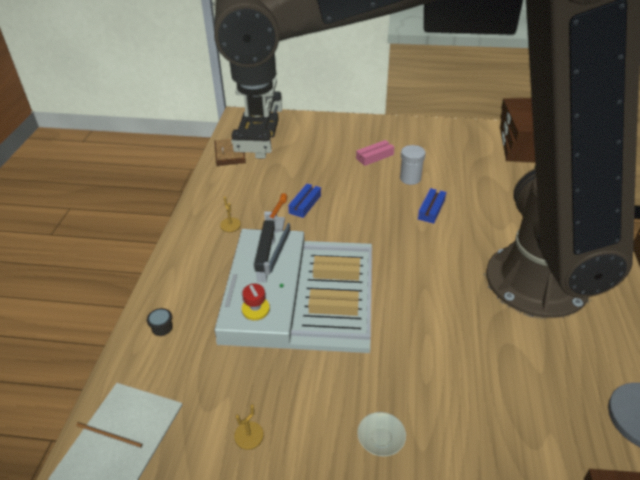

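```bash
python3 -c "
from h import *
print(arm.job_done(), arm.get_state()['t'])"
```

```text
the job is handed in; nothing more can be done
the job is handed in; nothing more can be done
```

The full sequence is done and the job is handed in; it reported no verdict. The run took about 33 s of the 210 s allowed.

- **Boards:** I found two balsa boards and no third in either camera view. Both lie flat, side by side, in the tray.
- **Lock-off and paddle:** I flipped the lever fully forward, and the camera put it at about 1.0 rad. I then squeezed the paddle home for about 3 s, with the opening at 39.5–39.8 mm against the 40 mm expected.
- **Mushroom stop:** It latched down by itself with nothing touching it. I turned the head 58° clockwise, and it sprang up.
- **Lever back:** I flipped the lever back to where it was.

The last pictures show:
- both boards lying in the tray;
- the paddle open;
- the mushroom up;
- the lever leaning back at about 0 rad;
- the canister, petri dish and stands where they were;
- the arm clear at z = 0.29 m with no force on it.

The only disagreement was a 1–2.5 pixel (a few mm) offset between the side and top cameras, and the paddle's centre came out about 2 mm from my fit. Neither affected the result. I saw no disturbance to a board and no grip slackening.

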